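# Gauge the microscope clamp collars and sort them

### The arm

A 6-joint arm with a two-finger parallel gripper is mounted at the origin on the work surface. World frame = base frame: x ahead of the robot, y to its left, z up, the work surface at z = 0. Lengths are in m, angles in rad, forces in N, time in s.
With the tool pointing down it reaches from about 0.275 to 0.825 m from the base axis. Payload 4.9 kg.
Tool frame: the origin (TCP) lies on the front face of the gripper's body, between the roots of the fingers; the fingertips stand 73 mm ahead of it and the grasp point (between the pads) lies 54 mm ahead of it; z points along the fingers, y is the line along which they close (so a half turn about z gives the same grasp; the last joint's range is limited). The gripper opens to 85 mm and grips with 20 to 120 N. Pads are 22 mm wide; open, the fingers measure 114 mm over their backs; the gripper's body (76 mm by 85 mm) begins 54 mm behind the grasp point. The pads swing forward as they close: fully open they stand 13 mm farther back than shut.
Start: joints at [-1.459, 0.326, -0.193, 1.052, 0, 1.437], TCP at [0.134, -0.533, 0.304] pointing down, gripper open.
Joint ranges: [-2.65, 2.65], [-0.97, 1.79], [-1.3, 1.35], [-1.93, 2.1], [-1.47, 1.37], [-3.14, 3.14]. Speed limits (rad/s): [2.57, 2.57, 3.14, 3.14, 3.14, 3.14].

### API

Orientations are given as a rotation vector (axis times angle).
In Python, from station import robot, grab_frame, camera_model, order gives the robot as it stands.
- The arm moves only by the tool jog_arm, never from a script. Its argument "commands" is a list of rows, each a list of 6 numbers: the shift along the tool's x, y, z in m, then the turn, a rotation vector about the tool's x, y, z in rad. In form: [[x, y, z, ax, ay, az], ...]. A call has 1 to 8 rows; each row shifts and turns the commanded pose from where the row before left it, along the tool's axes as they then stand; what a row does not reach is not made up. A row lasts 1/10 s, in which the tool goes at most 50 mm and 8.59 degrees, less where a joint would pass 70% of its speed; a pose out of reach is approached as far as the arm can. A call with a gripper value outside its range is refused whole. "jaw" is the finger opening in m, from 0 to 0.0854, set as the call begins (left out, the last holds). The fingers move at their own pace and stop on an object; the grip force is fixed at half the most. Time passes only in rows, so rows that do not move let the fingers close. It gives the time, the measured TCP pose, the force, the opening and the grip force at its end, in the units of the state.
- robot.sense(): the state, without advancing time (a new reading comes with each control period).
- grab_frame(name): name is "side" or "top" or "wrist"; returns the picture (420x560x3 uint8, blue, green, red); there is no depth.
- camera_model(name): a dict with "vfov" (degrees; the focal length in pixels is half the picture's height over the tangent of half this angle, whatever the lens; pixels are square), "cx", "cy" (the principal point, pixels), "rvec" (rotation vector, rad) and "tvec" (3), from world to camera coordinates, as OpenCV has them. Camera axes: x right, y down, z forward; pixel columns grow to the right and rows downward; lengths in m; the calibration is good to about 2 mm. The wrist camera is an equidistant fisheye: a pixel r from the principal point sees the ray r / f radians off the axis. A picture is of the moment at which its call begins: read the wrist's pose just before it. camera_model takes no time and is no camera call; for the wrist camera it gives the pose at the moment of the call.
- order.finish_job(): hands the job in; it is judged then, once.
The state is a dict: "t": time; "qpos": joint angles; "qd": joint speeds; "tau": joint torques, N m; "tcp_pos": TCP position; "orientation": TCP orientation; "force": force on the tool from outside, world axes, zero at the start; "ft_torque": the same for the moment, N m; "grip_width": opening from 0.0 (shut) to 1.0 (fully open); "grasp_force": force on a finger pad.
Only numpy, scipy, OpenCV 4.12 (cv2) and the standard library are available. Lean on these libraries where they do the work, as an engineer would, in place of code of your own. Each camera call takes 0.05 s, during which the arm holds its last target. There are 200 camera calls.

### The job

Pull the gauge cabinet's drop-down panel fully down so that its stepped gauge pin stands upright, then try the two clamp collars on the pin, one at a time: slide the collar down until it rests, then put it away before trying the other. A collar that goes all the way down to the panel is good and is stood upright in the shallow tray; one that stops on the pin's shoulder partway down is stood upright in the deep bin. When both are sorted push the panel fully up shut, and leave everything else on the bench where it is.

Things in the scene. Friction and masses are not known exactly. Their poses are not given: they have to be found in the camera images.
- panel (a joint): drop-down aluminium front panel (180 mm wide, 12 mm thick, its edge 158 mm from the hinge) of the gauge cabinet (grey sides), hinged at the bottom; 0 = shut (upright), 1.571 = fully down (level, towards the robot); found slightly ajar. Stiff hinge; falls open on its own beyond about 0.7
- hinge (a point): middle of the panel's hinge line, fixed to the cabinet, 45 mm above the bench. x points into the cabinet (away from the robot), y along the hinge, z up. The cabinet is 200 mm wide, 130 mm deep behind the hinge and 205 mm tall, with a clear plastic top and back
- handle (a point): middle of the round handle bar (12 mm diameter, 100 mm long, along its y) of a loop on the panel's free edge, 205 mm from the hinge line; 41 mm free between bar and panel edge. Frame turns with the panel: z from hinge to bar, x to the panel's inner side (up when the panel is down)
- pin_base (a point): centre of the foot of the steel gauge pin, on the panel's inner face, 95 mm from the hinge line. The pin stands along this frame's x (up when the panel is down): 30 mm diameter for the first 43 mm, a sloping shoulder to 49 mm, then a nose of 19 mm diameter up to 78 mm, its last 12 mm tapered. A 27 mm bore stops with its foot 45 mm up; inside the cabinet when shut
- collar_1: upright white clamp collar on the right: tube 48 mm outside diameter, 70 mm tall, open both ends, black clamp knob on its side along +x (22 mm diameter, centre 35 mm up, reaching 48 mm from the tube's axis). 0.2 kg. Origin: centre of its underside, z up the bore. Bore either 37 mm (fits the whole pin) or 27 mm (passes only the nose): found by trying it on the pin
- collar_2: upright white clamp collar on the right: tube 48 mm outside diameter, 70 mm tall, open both ends, black clamp knob on its side along +x (22 mm diameter, centre 35 mm up, reaching 48 mm from the tube's axis). 0.2 kg. Origin: centre of its underside, z up the bore. Bore either 37 mm (fits the whole pin) or 27 mm (passes only the nose): found by trying it on the pin
- tray_in (a point): centre of the inner floor (4 mm above the bench) of the shallow steel tray for good collars, inside 142 x 142 mm, rim 20 mm above the bench, fixed; on the left
- bin_in (a point): centre of the inner floor (5 mm above the bench) of the deep grey plastic bin for collars that stop on the shoulder, inside 140 x 140 mm, rim 55 mm above the bench, fixed; on the left
- jar: amber glass jar with black cap, upright, 44 mm diameter, 95 mm tall, standing between the two collars. A bystander, leave it. Origin at its underside
- bottle: white plastic bottle, upright, 60 mm diameter, 160 mm tall, beside the cabinet on the right. A bystander, leave it. Origin at its underside
- mug: white mug, upright, 76 mm diameter, 90 mm tall, handle on its +y side. A bystander, leave it. Origin at its underside
- fossil: brown stone lump, 96 mm wide, 53 mm tall, on the cream pad at the back left. A bystander, leave it. Origin at its underside
- brush: brush lying on the bench on the right, along its x axis, up to 15 mm thick. A bystander, leave it. Origin at its underside
- screwdriver: screwdriver lying on the bench on the far right, along its x axis, up to 30 mm thick. A bystander, leave it. Origin at its underside
- wrench: steel wrench lying on the bench far left, along its x axis, under 15 mm thick. A bystander, leave it. Origin at its underside
Mind the look-alikes: they are no part of the job. Of the things shaped like the part that bears bin_in, the grey one is meant.

How it is judged:
On the way, in this order (a step that is already met when the one before it is completed fails the run):
1. the panel is pulled fully down (value of joint panel above 1.5 rad), for 0.2 s.
2. the first collar is tried on the pin, down to the panel or to the shoulder (within 5 mm) (((value of joint panel above 1.45 rad and x of collar_1 in the frame of pin_base between -0.005 and 0.005 m and horizontal distance between collar_1 and pin_base below 0.008 m and angle between the z axis of collar_1 and the x axis of pin_base, either way round below 0.12 rad) or (value of joint panel above 1.45 rad and x of collar_2 in the frame of pin_base between 0.038 and 0.05 m and horizontal distance between collar_2 and pin_base below 0.008 m and angle between the z axis of collar_2 and the x axis of pin_base, either way round below 0.12 rad))), for 0.2 s.
3. that collar stands in its place: tray if it reached the panel, bin if it stopped on the shoulder (((x of collar_1 in the frame of tray_in between -0.07 and 0.07 m and y of collar_1 in the frame of tray_in between -0.07 and 0.07 m and z of collar_1 in the frame of tray_in below 0.006 m and angle between collar_1's own z axis and vertical below 0.15 rad and linear speed of collar_1 below 0.03 m/s) or (x of collar_2 in the frame of bin_in between -0.07 and 0.07 m and y of collar_2 in the frame of bin_in between -0.07 and 0.07 m and z of collar_2 in the frame of bin_in below 0.006 m and angle between collar_2's own z axis and vertical below 0.15 rad and linear speed of collar_2 below 0.03 m/s))), for 0.2 s.
4. the other collar is tried on the pin in the same way ((((value of joint panel above 1.45 rad and x of collar_1 in the frame of pin_base between -0.005 and 0.005 m and horizontal distance between collar_1 and pin_base below 0.008 m and angle between the z axis of collar_1 and the x axis of pin_base, either way round below 0.12 rad) and (x of collar_2 in the frame of bin_in between -0.07 and 0.07 m and y of collar_2 in the frame of bin_in between -0.07 and 0.07 m and z of collar_2 in the frame of bin_in below 0.006 m and angle between collar_2's own z axis and vertical below 0.15 rad and linear speed of collar_2 below 0.03 m/s)) or ((value of joint panel above 1.45 rad and x of collar_2 in the frame of pin_base between 0.038 and 0.05 m and horizontal distance between collar_2 and pin_base below 0.008 m and angle between the z axis of collar_2 and the x axis of pin_base, either way round below 0.12 rad) and (x of collar_1 in the frame of tray_in between -0.07 and 0.07 m and y of collar_1 in the frame of tray_in between -0.07 and 0.07 m and z of collar_1 in the frame of tray_in below 0.006 m and angle between collar_1's own z axis and vertical below 0.15 rad and linear speed of collar_1 below 0.03 m/s)))), for 0.2 s.
5. both collars stand in their places while the panel is still down (x of collar_1 in the frame of tray_in between -0.07 and 0.07 m and y of collar_1 in the frame of tray_in between -0.07 and 0.07 m and z of collar_1 in the frame of tray_in below 0.006 m and angle between each of collar_1, collar_2's own z axis and vertical below 0.15 rad and linear speed of each of collar_1, collar_2 below 0.03 m/s and x of collar_2 in the frame of bin_in between -0.07 and 0.07 m and y of collar_2 in the frame of bin_in between -0.07 and 0.07 m and z of collar_2 in the frame of bin_in below 0.006 m and value of joint panel above 1 rad), for 0.2 s.
At the end, for the whole second after the job is handed in: The collar that reached the panel stands upright (within 0.15 rad) on the floor of the shallow tray, the one that stopped on the shoulder likewise in the deep bin, both at rest, and the panel is shut (joint below 0.06 rad) and still (x of collar_1 in the frame of tray_in between -0.07 and 0.07 m and y of collar_1 in the frame of tray_in between -0.07 and 0.07 m and z of collar_1 in the frame of tray_in below 0.006 m and angle between each of collar_1, collar_2's own z axis and vertical below 0.15 rad and linear speed of each of collar_1, collar_2 below 0.03 m/s and x of collar_2 in the frame of bin_in between -0.07 and 0.07 m and y of collar_2 in the frame of bin_in between -0.07 and 0.07 m and z of collar_2 in the frame of bin_in below 0.006 m and value of joint panel below 0.06 rad and velocity of joint panel below 0.05 rad/s); the robot touches nothing.
It fails at once if a bystander (jar, bottle, mug, stone, brush, screwdriver or wrench) is moved by more than 30 mm (distance of any of jar, bottle, mug, fossil, brush, screwdriver, wrench from where it was at the start of the episode above 0.03 m).
It also fails if it takes over 72 s, if anything falls off the work surface, if the arm or the gripper's body presses on something with over 40 N, if the wrist force passes 120 N, or if a joint passes its speed limit or range.

## Working session

There is one attempt and no reset: what is moved stays moved. The work goes in short steps, Python scripts to look and compute and a tool call to move; the robot and the scene stay as the last step left them, time stands still between calls to the robot, and variables do not carry over. Pictures are saved under pics/ and viewed, at most 10 in all, crops included, and the job is handed in when it is done.

Besides the shell and the picture viewer there is one more tool, called after "Call:" as name([rows], argument=value, ...), one row to a line, values as JSON. jog_arm: Moves the arm, as the interface text tells. Its arguments: {"type":"object","properties":{"commands":{"type":"array"},"jaw":{"type":"number"}},"required":["commands"]}

```bash
ls; mkdir -p pics; python3 - <<'E'
from station import robot, grab_frame, camera_model
import cv2,numpy as np
s=robot.sense()
print({k:np.round(v,3) for k,v in s.items()})
for n in ["side","top","wrist"]:
    m=camera_model(n); print(n,m)
    cv2.imwrite(f"pics/{n}0.png",grab_frame(n))
a=cv2.imread("pics/side0.png");b=cv2.imread("pics/top0.png")
E
```

```text
pics
{'t': np.float64(0.0), 'qpos': array([-1.459,  0.327, -0.194,  1.052,  0.   ,  1.437]), 'qd': array([ 0.001,  0.   ,  0.001, -0.   ,  0.001,  0.   ]), 'tau': array([-1.0000e-03, -4.4340e+01,  2.6244e+01,  1.6000e-02, -0.0000e+00,
        0.0000e+00]), 'tcp_pos': array([ 0.134, -0.533,  0.303]), 'orientation': array([-3.116, -0.385, -0.   ]), 'force': array([-0.4  , -0.211, -1.212]), 'ft_torque': array([-0.014, -0.003,  0.017]), 'grasp_force': np.float64(0.0), 'grip_width': np.float64(1.002)}
side {'vfov': 45.452234431829794, 'cx': 288.71874682469866, 'cy': 210.60548211773494, 'rvec': array([ 1.55108338, -1.91873527,  0.8672939 ]), 'tvec': array([0.16514411, 0.45794066, 1.51578122])}
top {'vfov': 51.44198167084928, 'cx': 282.2176698171951, 'cy': 214.3855517542268, 'rvec': array([ 2.18105064, -2.19525472,  0.08196495]), 'tvec': array([0.03348165, 0.55920583, 1.47132045])}
wrist {'vfov': 65.70646984690485, 'cx': 278.4363801694918, 'cy': 217.00974008325426, 'rvec': array([-2.31021562,  1.79916125,  0.23898894]), 'tvec': array([-0.54887951, -0.03335177,  0.3791615 ])}
```

View pics/side0.png

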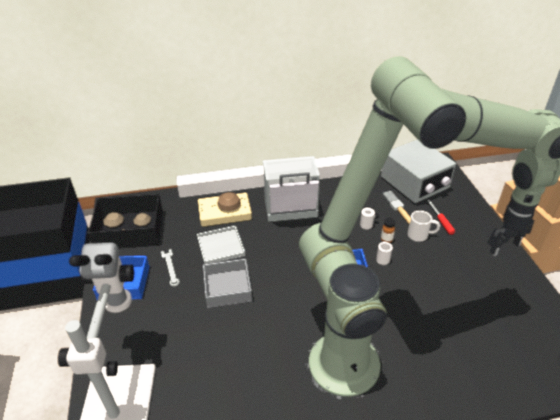

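View pics/top0.png

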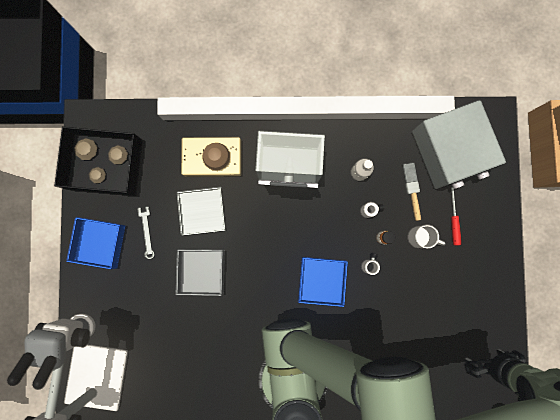

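The side and top pictures show the cabinet at top px (290,160), the tray (201,211), the bin (201,273), and the collars at (371,210) and (372,267) with the jar between them (384,238). Next, an enlarged crop and some numbers.

```bash
cat > h.py <<'E'
import numpy as np,cv2
from scipy.spatial.transform import Rotation as R
from station import robot, grab_frame, camera_model
def ray(n,u,v,m=None):
    m=m or camera_model(n); f=210/np.tan(np.radians(m['vfov']/2))
    x,y=(u-m['cx'])/f,(v-m['cy'])/f
    if n=='wrist':
        t=np.hypot(x,y); d=np.array([x/t*np.sin(t),y/t*np.sin(t),np.cos(t)]) if t>0 else np.array([0,0,1.])
    else: d=np.array([x,y,1.])
    M=R.from_rotvec(m['rvec']).as_matrix()
    return -M.T@m['tvec'], M.T@d/np.linalg.norm(d)
def onz(n,u,v,z,m=None):
    o,d=ray(n,u,v,m); return o+d*(z-o[2])/d[2]
def onplane(n,u,v,ax,val,m=None):
    o,d=ray(n,u,v,m); return o+d*(val-o[ax])/d[ax]
def proj(n,p,m=None):
    m=m or camera_model(n); f=210/np.tan(np.radians(m['vfov']/2))
    c=R.from_rotvec(m['rvec']).as_matrix()@np.asarray(p,float)+m['tvec']
    if n=='wrist':
        r=np.hypot(c[0],c[1]); t=np.arctan2(r,c[2]); return m['cx']+f*t*c[0]/r, m['cy']+f*t*c[1]/r
    return m['cx']+f*c[0]/c[2], m['cy']+f*c[1]/c[2]
def st():
    s=robot.sense(); print('t',round(float(s['t']),2),'q',np.round(s['qpos'],2),'p',np.round(s['tcp_pos'],4),'rv',np.round(s['orientation'],3),'F',np.round(s['force'],1),'g',round(float(s['grip_width']),3),round(float(s['grasp_force']),1))
    print(np.round(R.from_rotvec(s['orientation']).as_matrix(),3).tolist()); return s
def totool(w,s=None):
    s=s or robot.sense(); return R.from_rotvec(s['orientation']).as_matrix().T@np.asarray(w)
E
python3 - <<'E'
from h import *
a=cv2.imread("pics/top0.png");c=a[115:310,165:455]
cv2.imwrite("pics/topc.png",cv2.resize(c,None,fx=2.75,fy=2.75,interpolation=cv2.INTER_CUBIC))
a=cv2.imread("pics/side0.png");c=a[140:315,185:460]
cv2.imwrite("pics/sidec.png",cv2.resize(c,None,fx=2.9,fy=2.9,interpolation=cv2.INTER_CUBIC))
st()
E
```

```text
t 0.15 q [-1.46  0.33 -0.19  1.05 -0.    1.44] p [ 0.1338 -0.5331  0.3033] rv [-3.117 -0.385  0.   ] F [ 0.2  0.9 -0.6] g 1.002 0.0
[[0.97, 0.243, -0.0], [0.243, -0.97, 0.001], [0.0, -0.001, -1.0]]
```

View pics/topc.png

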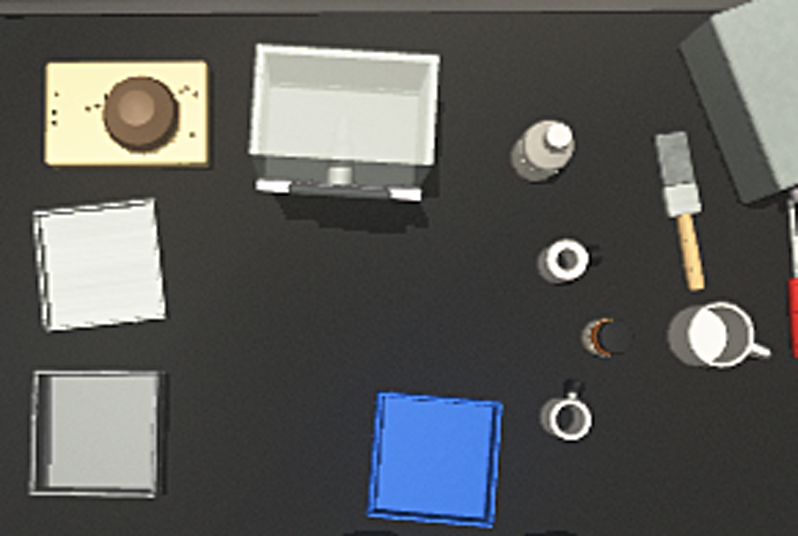

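View pics/sidec.png

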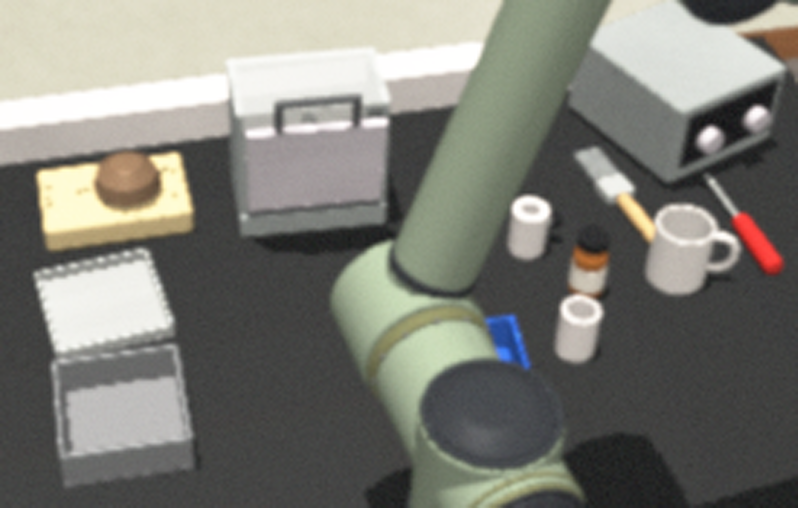

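The top crop shows the far collar's rim at (567,260) with its knob pointing image-right, the near collar's rim at (569,418) with its knob pointing image-up, the cabinet top's corners at (257,45), (439,56), (434,165) and (249,155), the bar at about (340,190), and the pin nose behind the panel at (341,172). The side crop shows the handle bar from (278,104) to (358,97).

```bash
python3 - <<'E'
from h import *
T=lambda u,v,z:np.round(onz('top',u/2.75+165-.3,v/2.75+115-.3,z),4)
for nm,pts,z in [('far rim',[(567,260)],.07),('far knob',[(595,253)],.035),('near rim',[(569,418)],.07),('near knob',[(572,386)],.035),
 ('jar',[(605,337)],.095),('bottle',[(558,135)],.16),('cab top FL FR BL BR',[(249,155),(434,165),(257,45),(439,56)],.205),('panel edge ends',[(258,185),(421,195)],.203),('bar ends',[(287,187),(391,193)],.25),
 ('tray rim',[(34,212),(155,199),(167,319),(48,330)],.02),('bin rim',[(35,372),(165,372),(160,497),(30,494)],.055),('mug',[(720,335)],.09),('blue',[(378,392),(502,402),(494,527),(368,517)],.04)]:
    print(nm,*[T(u,v,z) for u,v in pts])
print(camera_model('top')['tvec'],-R.from_rotvec(camera_model('top')['rvec']).as_matrix().T@camera_model('top')['tvec'])
def tri(pa,pb):
    o1,d1=ray('top',*pa);o2,d2=ray('side',*pb)
    A=np.stack([d1,-d2],1);t=np.linalg.lstsq(A,o2-o1,rcond=None)[0];a,b=o1+t[0]*d1,o2+t[1]*d2
    return (a+b)/2,np.linalg.norm(a-b)
t=lambda u,v:(u/2.75+164.7,v/2.75+114.7); s=lambda u,v:(u/2.9+184.7,v/2.9+139.7)
print('barL',tri(t(290,188),s(280,104)));print('barR',tri(t(390,193),s(357,98)))
print('farcol',tri(t(567,260),s(531,209)),'near',tri(t(569,418),s(580,306)))
E
```

```text
far rim [ 0.5711 -0.2634  0.07  ]
far knob [ 0.5823 -0.3055  0.035 ]
near rim [ 0.3821 -0.2619  0.07  ]
near knob [ 0.4192 -0.2737  0.035 ]
jar [ 0.4778 -0.3011  0.095 ]
bottle [ 0.7064 -0.2373  0.16  ]
cab top FL FR BL BR [0.6778 0.1112 0.205 ] [ 0.6655 -0.0914  0.205 ] [0.8002 0.1021 0.205 ] [ 0.7868 -0.0986  0.205 ]
panel edge ends [0.6449 0.1015 0.203 ] [ 0.6328 -0.077   0.203 ]
bar ends [0.6357 0.0686 0.25  ] [ 0.6287 -0.0412  0.25  ]
tray rim [0.6393 0.3897 0.02  ] [0.6547 0.2391 0.02  ] [0.5049 0.2237 0.02  ] [0.4922 0.3709 0.02  ]
bin rim [0.4408 0.3782 0.055 ] [0.4398 0.2216 0.055 ] [0.2906 0.2272 0.055 ] [0.2953 0.3827 0.055 ]
mug [ 0.4794 -0.4384  0.09  ]
blue [ 0.4136 -0.0359  0.04  ] [ 0.4005 -0.1868  0.04  ] [ 0.2501 -0.1746  0.04  ] [ 0.2632 -0.0223  0.04  ]
[0.03348165 0.55920583 1.47132045] [0.45522895 0.03753185 1.50664329]
barL (array([0.63477187, 0.06309534, 0.24500983]), np.float64(0.0050988857155702975))
barR (array([ 0.63031849, -0.03897186,  0.2412167 ]), np.float64(0.0034407464708645346))
farcol (array([ 0.57147756, -0.26501264,  0.06399426]), np.float64(0.000642896148484571)) near (array([ 0.38178681, -0.26288961,  0.06840867]), np.float64(0.0013822559801162236))
```

```bash
cat > plan.py <<'E'
from h import *
def Rd(psi): c,s=np.cos(psi),np.sin(psi); return np.array([[c,s,0],[s,-c,0],[0,0,-1.]])
def plan(wps,start=None,vmax=.045,wmax=.13):
    """wps: list of (xyz, psi[, nrows]); prints rows of jog_arm in calls of 8"""
    s=robot.sense(); p=np.array(s['tcp_pos']);M=R.from_rotvec(s['orientation']).as_matrix()
    if start is not None: p=np.array(start[0],float);M=Rd(start[1])
    rows=[]
    for w in wps:
        q=np.array(w[0],float);Q=Rd(w[1]) if np.isscalar(w[1]) else w[1]
        rv=R.from_matrix(M.T@Q).as_rotvec()
        n=max(1,int(np.ceil(np.linalg.norm(q-p)/vmax)),int(np.ceil(np.linalg.norm(rv)/wmax)))
        if len(w)>2: n=max(n,w[2])
        for i in range(n):
            k=n-i
            d=np.round(M.T@(q-p)/k,3); r=np.round(R.from_matrix(M.T@Q).as_rotvec()/k,3)
            rows.append([float(x)+0. for x in [*d,*r]]); p=p+M@d; M=M@R.from_rotvec(r).as_matrix()
    for i in range(0,len(rows),8): print(str(rows[i:i+8]).replace(' ',''))
    print('end',np.round(p,4))
E
python3 - <<'E'
from plan import *
plan([((.6325,.012,.37),1.507)],vmax=.047)
E
```

```text
[[0.039,-0.025,-0.004,0.0,0.0,-0.079],[0.04,-0.022,-0.004,0.0,0.0,-0.079],[0.042,-0.019,-0.004,0.0,0.0,-0.079],[0.043,-0.016,-0.004,0.0,0.0,-0.079],[0.045,-0.012,-0.004,0.0,0.0,-0.079],[0.045,-0.009,-0.004,0.0,0.0,-0.079],[0.046,-0.005,-0.004,0.0,0.0,-0.079],[0.046,-0.001,-0.004,0.0,0.0,-0.079]]
[[0.046,0.002,-0.004,0.0,0.0,-0.079],[0.046,0.006,-0.004,0.0,0.0,-0.079],[0.045,0.009,-0.004,0.0,0.0,-0.079],[0.045,0.013,-0.004,0.0,0.0,-0.078],[0.043,0.016,-0.005,0.0,0.0,-0.079],[0.042,0.02,-0.004,0.0,0.0,-0.078],[0.04,0.023,-0.005,0.0,-0.001,-0.079],[0.038,0.026,-0.004,0.0,0.0,-0.078]]
end [0.6323 0.0115 0.3699]
```

Call:
jog_arm([
  [0.039,-0.025,-0.004,0,0,-0.079],
  [0.04,-0.022,-0.004,0,0,-0.079],
  [0.042,-0.019,-0.004,0,0,-0.079],
  [0.043,-0.016,-0.004,0,0,-0.079],
  [0.045,-0.012,-0.004,0,0,-0.079],
  [0.045,-0.009,-0.004,0,0,-0.079],
  [0.046,-0.005,-0.004,0,0,-0.079],
  [0.046,-0.001,-0.004,0,0,-0.079],
], jaw=0.06)

```text
t: 0.95
tcp_pos: [0.3842, -0.2603, 0.336]
orientation: [-2.842, -1.339, 0.0]
force: [1.2, -0.8, 1.2]
grip_width: 0.701
grasp_force: 0.0
```

Call:
jog_arm([
  [0.046,0.002,-0.004,0,0,-0.079],
  [0.046,0.006,-0.004,0,0,-0.079],
  [0.045,0.009,-0.004,0,0,-0.079],
  [0.045,0.013,-0.004,0,0,-0.078],
  [0.043,0.016,-0.005,0,0,-0.079],
  [0.042,0.02,-0.004,0,0,-0.078],
  [0.04,0.023,-0.005,0,0,-0.079],
  [0.038,0.026,-0.004,0,0,-0.078],
])

```text
t: 1.75
tcp_pos: [0.6333, 0.013, 0.3698]
orientation: [-2.288, -2.153, 0.0]
force: [0.9, -0.4, -0.0]
grip_width: 0.699
grasp_force: 0.0
```

```bash
python3 - <<'E'
from h import *
s=st(); m=camera_model('wrist'); im=grab_frame('wrist'); cv2.imwrite('pics/w1.png',im)
for y in (-.04,0.012,.062): print(np.round(proj('wrist',[.6325-.064*(.012-y),y,.245],m)))
print(m['rvec'],m['tvec'],-R.from_rotvec(m['rvec']).as_matrix().T@m['tvec'])
E
```

```text
t 1.75 q [-0.1   0.46  0.17  1.29 -0.    1.54] p [0.6333 0.013  0.3698] rv [-2.288 -2.153  0.   ] F [ 0.9 -0.4 -0. ] g 0.699 0.0
[[0.06, 0.998, -0.0], [0.998, -0.06, -0.0], [-0.0, -0.0, -1.0]]
[276. 310.]
[276. 239.]
[276. 160.]
[-2.87994762  0.08528096  0.01080191] [-0.6324891  -0.00133346  0.45492962] [0.63812431 0.07827033 0.44008671]
```

View pics/w1.png

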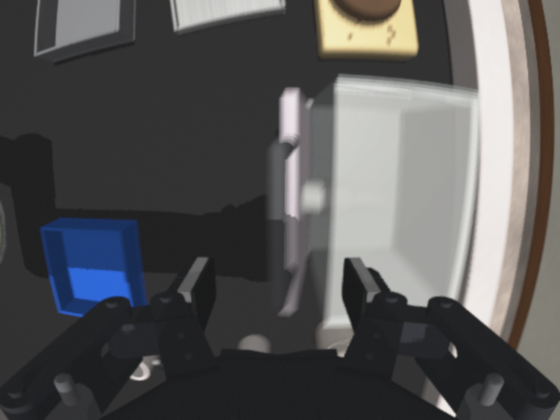

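The wrist view shows the handle bar running vertically at u≈276, v 145–310, between the fingers and in line with the prediction. I'll descend, cage the bar and pull along the arc.

Call:
jog_arm([
  [0,0,0.025,0,0,0],
  [0,0,0.025,0,0,0],
  [0,0,0.02,0,0,0],
  [0,0,0,0,0,0],
])

```text
t: 2.2
tcp_pos: [0.6305, 0.0114, 0.2962]
orientation: [-2.288, -2.146, 0.007]
force: [-0.8, -0.2, 0.1]
grip_width: 0.702
grasp_force: 0.0
```

Call:
jog_arm([
  [0,0,0,0,0,0],
  [0,0,0,0,0,0],
  [0,0,0,0,0,0],
], jaw=0.024)

```text
t: 2.5
tcp_pos: [0.633, 0.011, 0.3014]
orientation: [2.29, 2.148, 0.003]
force: [1.7, -0.1, 0.9]
grip_width: 0.285
grasp_force: 0.0
```

```bash
python3 - <<'E'
from plan import *
st()
hx,hy=.665,.010
def bar(a,lead=0): 
    r=.205*np.sin(a); return (hx-.998*r-lead,hy+.064*r,.099+.205*np.cos(a))
plan([(bar(a),1.507) for a in np.linspace(.16,1.56,17)[1:]])
E
```

```text
t 2.5 q [-0.1   0.48  0.04  1.12 -0.    1.54] p [0.633  0.011  0.3014] rv [2.29  2.148 0.003] F [ 1.7 -0.1  0.9] g 0.285 0.0
[[0.064, 0.998, 0.002], [0.998, -0.064, -0.0], [-0.0, 0.002, -1.0]]
[[0.001,-0.018,0.004,0.002,0.0,0.0],[0.0,-0.017,0.005,0.0,0.0,0.0],[0.0,-0.017,0.006,0.0,0.0,0.0],[0.0,-0.016,0.008,0.0,0.0,0.0],[0.0,-0.015,0.01,0.0,0.0,0.0],[0.0,-0.015,0.011,0.0,0.0,0.0],[0.0,-0.013,0.012,0.0,0.0,0.0],[0.0,-0.012,0.013,0.0,0.0,0.0]]
[[0.0,-0.012,0.014,0.0,0.0,0.0],[0.0,-0.009,0.015,0.0,0.0,0.0],[0.0,-0.009,0.015,0.0,0.0,0.0],[0.0,-0.007,0.017,0.0,0.0,0.0],[0.0,-0.005,0.017,0.0,0.0,0.0],[0.0,-0.005,0.017,0.0,0.0,0.0],[0.0,-0.002,0.018,0.0,0.0,0.0],[0.0,-0.001,0.018,0.0,0.0,0.0]]
end [0.4605 0.0231 0.1013]
```

Call:
jog_arm([
  [0,-0.018,0.004,0,0,0],
  [0,-0.017,0.005,0,0,0],
  [0,-0.017,0.006,0,0,0],
  [0,-0.016,0.008,0,0,0],
  [0,-0.015,0.01,0,0,0],
  [0,-0.015,0.011,0,0,0],
  [0,-0.013,0.012,0,0,0],
  [0,-0.012,0.013,0,0,0],
])

```text
t: 3.3
tcp_pos: [0.5099, 0.019, 0.2318]
orientation: [2.29, 2.148, 0.003]
force: [0.1, 0.0, 0.1]
grip_width: 0.284
grasp_force: 0.1
```

```bash
python3 - <<'E'
from h import *
a=st(); im=grab_frame('side'); cv2.imwrite('pics/s2.png',cv2.resize(im[140:315,185:460],None,fx=2.9,fy=2.9))
E
```

```text
t 3.3 q [-0.11  0.31 -0.41  0.85  0.    1.53] p [0.5099 0.019  0.2318] rv [2.29  2.148 0.003] F [0.1 0.  0.1] g 0.284 0.1
[[0.064, 0.998, 0.003], [0.998, -0.064, -0.0], [-0.0, 0.003, -1.0]]
```

View pics/s2.png

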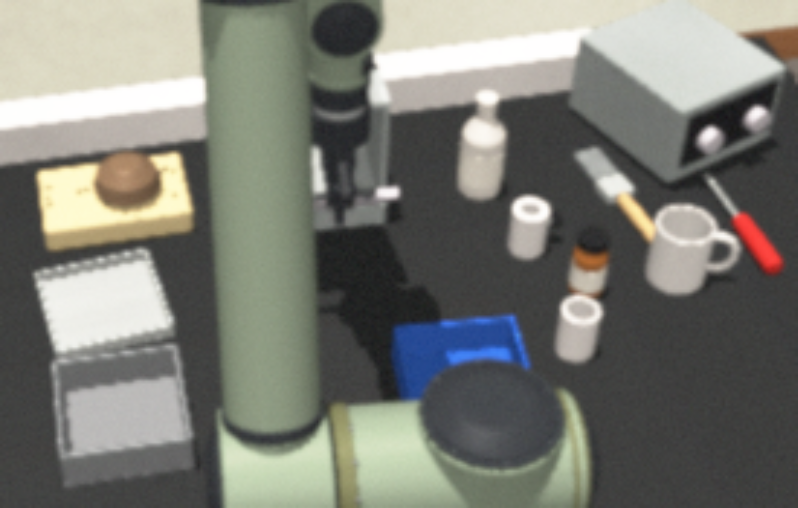

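The side view shows the panel following: its edge now stands out at (388,192). I'll carry on along the arc.

Call:
jog_arm([
  [0,-0.012,0.014,0,0,0],
  [0,-0.009,0.015,0,0,0],
  [0,-0.009,0.015,0,0,0],
  [0,-0.007,0.017,0,0,0],
  [0,-0.005,0.017,0,0,0],
  [0,-0.005,0.017,0,0,0],
  [0,-0.002,0.018,0,0,0],
  [0,-0.001,0.018,0,0,0],
])

```text
t: 4.15
tcp_pos: [0.461, 0.0221, 0.1003]
orientation: [2.29, 2.148, 0.002]
force: [-0.2, -1.1, -0.8]
grip_width: 0.282
grasp_force: 0.0
```

Call:
jog_arm([
  [0,0,0,0,0,0],
  [0,0,0,0,0,0],
])

```text
t: 4.35
tcp_pos: [0.4606, 0.0222, 0.1006]
orientation: [2.291, 2.149, 0.001]
force: [0.4, -0.4, 1.0]
grip_width: 0.278
grasp_force: 0.0
```

```bash
python3 - <<'E'
from h import *
a=st(); im=grab_frame('top'); cv2.imwrite('pics/t3.png',cv2.resize(im[115:310,165:455],None,fx=2.75,fy=2.75,interpolation=cv2.INTER_CUBIC))
E
```

```text
t 4.35 q [-0.11  0.42 -0.67  0.47  0.    1.52] p [0.4606 0.0222 0.1006] rv [2.291e+00 2.149e+00 1.000e-03] F [ 0.4 -0.4  1. ] g 0.278 0.0
[[0.064, 0.998, 0.001], [0.998, -0.064, -0.0], [-0.0, 0.001, -1.0]]
```

View pics/t3.png

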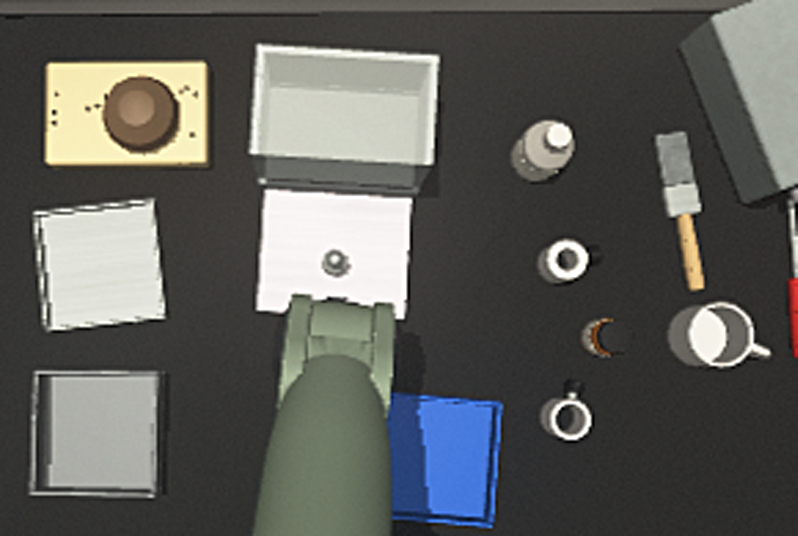

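The top view shows the panel lying flat with the pin nose at (337,258) and every bystander where it was. I'll open, rise and go over the near collar, measuring the panel from the top camera on the way.

```bash
python3 - <<'E'
from plan import *
plan([((.4606,.0222,.25),1.507),((.382,-.262,.23),2.84)],vmax=.048)
E
```

```text
[[0.0,0.0,-0.037,0.0,0.0,0.0],[0.0,0.0,-0.037,0.001,0.0,0.0],[0.0,0.0,-0.038,0.0,0.0,0.0],[0.0,0.0,-0.037,0.001,0.0,0.0],[-0.026,-0.005,0.002,0.0,0.0,-0.121],[-0.025,-0.009,0.002,0.0,0.0,-0.121],[-0.024,-0.012,0.002,0.0,0.0,-0.121],[-0.023,-0.014,0.002,0.0,0.0,-0.121]]
[[-0.021,-0.017,0.002,0.0,0.0,-0.121],[-0.018,-0.02,0.002,0.0,0.0,-0.121],[-0.016,-0.022,0.002,0.0,0.0,-0.121],[-0.013,-0.023,0.001,0.0,0.0,-0.122],[-0.011,-0.025,0.002,0.0,0.0,-0.121],[-0.007,-0.026,0.001,0.0,0.0,-0.122],[-0.004,-0.026,0.002,0.0,0.0,-0.121]]
end [ 0.3815 -0.2618  0.2299]
```

Call:
jog_arm([
  [0,0,-0.037,0,0,0],
  [0,0,-0.037,0.001,0,0],
  [0,0,-0.038,0,0,0],
  [0,0,-0.037,0.001,0,0],
  [-0.026,-0.005,0.002,0,0,-0.121],
  [-0.025,-0.009,0.002,0,0,-0.121],
  [-0.024,-0.012,0.002,0,0,-0.121],
  [-0.023,-0.014,0.002,0,0,-0.121],
], jaw=0.045)

```text
t: 5.2
tcp_pos: [0.4317, -0.0817, 0.2426]
orientation: [1.702, 2.639, -0.001]
force: [0.1, 0.2, -0.5]
grip_width: 0.526
grasp_force: 0.0
```

Call:
jog_arm([
  [-0.021,-0.017,0.002,0,0,-0.121],
  [-0.018,-0.02,0.002,0,0,-0.121],
  [-0.016,-0.022,0.002,0,0,-0.121],
  [-0.013,-0.023,0.001,0,0,-0.122],
  [-0.011,-0.025,0.002,0,0,-0.121],
  [-0.007,-0.026,0.001,0,0,-0.122],
  [-0.004,-0.026,0.002,0,0,-0.121],
  [0,0,0,0,0,0],
], jaw=0.078)

```text
t: 6.0
tcp_pos: [0.3807, -0.2648, 0.2305]
orientation: [0.476, 3.105, -0.005]
force: [0.2, -0.4, 0.6]
grip_width: 0.908
grasp_force: 0.0
```

```bash
python3 - <<'E'
from h import *
st(); m=camera_model('wrist'); w=grab_frame('wrist'); cv2.imwrite('pics/w4.png',w); t=grab_frame('top'); cv2.imwrite('pics/t4.png',t)
import json; json.dump({k:np.asarray(v).tolist() for k,v in m.items()},open('m4.json','w'))
for r in [(.382,-.262,.07),(.419,-.274,.035),(.571,-.264,.07)]: print(np.round(proj('wrist',r,m)))
# panel mask in the top picture
g=t.min(axis=2); mk=np.zeros_like(g); mk[170:240,245:325]=(g[170:240,245:325]>170)*255
n,l,stt,c=cv2.connectedComponentsWithStats(mk)
for i in range(1,n):
    if stt[i,4]>300:
        cn,_=cv2.findContours((l==i).astype(np.uint8),cv2.RETR_CCOMP,cv2.CHAIN_APPROX_NONE)
        cn=sorted(cn,key=cv2.contourArea)[::-1]
        print(stt[i]); bx=cv2.boxPoints(cv2.minAreaRect(cn[0]))
        for b in bx: print(np.round(b,1),np.round(onz('top',*b,.045),4))
        for k in cn[1:]: 
            x,y,ww,hh=cv2.boundingRect(k); print('hole',x,y,ww,hh,np.round(onz('top',x+ww/2-.5,y+hh/2-.5,.1),4))
cv2.imwrite('pics/c4.png',np.hstack([cv2.resize(t[175:240,245:325],(400,325),interpolation=cv2.INTER_CUBIC),cv2.resize(w,(400,300))[0:300]]) if 0 else np.vstack([cv2.resize(t[180:235,245:325],(480,330),interpolation=cv2.INTER_CUBIC),cv2.resize(w,(480,360))[90:]]))
E
```

```text
t 6.0 q [-0.77  0.24 -0.52  0.81 -0.   -0.46] p [ 0.3807 -0.2648  0.2305] rv [ 0.476  3.105 -0.005] F [ 0.2 -0.4  0.6] g 0.908 0.0
[[-0.954, 0.3, 0.0], [0.3, 0.954, -0.003], [-0.001, -0.003, -1.0]]
[282. 221.]
[281. 253.]
[336. 396.]
[ 258  184   57   47 2276]
[258.  227.5] [0.5141 0.1116 0.045 ]
[260.7 183.4] [0.6629 0.1019 0.045 ]
[314.3 186.8] [ 0.6504 -0.0789  0.045 ]
[311.5 230.8] [ 0.5017 -0.0679  0.045 ]
hole 281 205 12 12 [0.5663 0.0163 0.1   ]
```

View pics/c4.png

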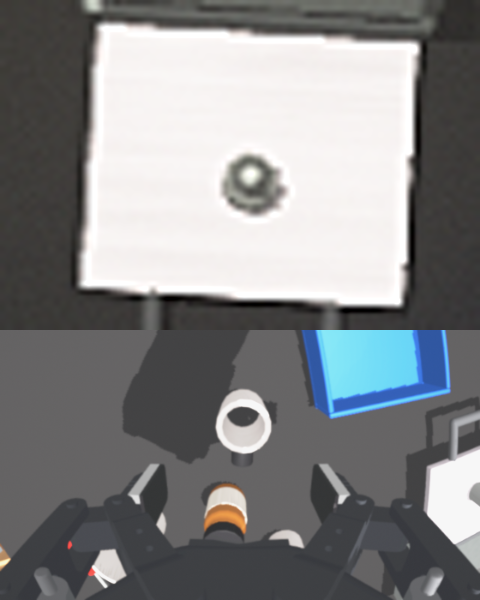

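The crop shows the pin nose at (250,176) and the wrist view shows the near collar's rim at about (244,418), its knob straight below at (241,458), and a wide bore. I'll refine with masks.

```bash
python3 - <<'E'
from h import *
import json
m={k:(np.array(v) if isinstance(v,list) else v) for k,v in json.load(open('m4.json')).items()}
w=cv2.imread('pics/w4.png');hsv=cv2.cvtColor(w,cv2.COLOR_BGR2HSV)
mk=((hsv[...,1]<60)&(hsv[...,2]>120)).astype(np.uint8); mk[:,:240]=0;mk[:,330:]=0;mk[:140]=0;mk[280:]=0
n,l,s,c=cv2.connectedComponentsWithStats(mk);i=1+np.argmax(s[1:,4]);print(s[i],c[i])
cn,_=cv2.findContours((l==i).astype(np.uint8),cv2.RETR_CCOMP,cv2.CHAIN_APPROX_NONE)
for k in cn:
    if len(k)>10: e=cv2.fitEllipse(k); print(np.round(e[0],1),np.round(e[1],1),np.round(onz('wrist',*e[0],.07,m),4), np.round(onz('wrist',*e[0],.04,m),4))
# hole rim at the top: points of outer contour upper half -> world at z=.07, circle fit
k=max(cn,key=len)[:,0]; P=np.array([onz('wrist',*p,.07,m)[:2] for p in k])
def fit(P):
    A=np.c_[2*P,np.ones(len(P))];x=np.linalg.lstsq(A,(P**2).sum(1),rcond=None)[0];return x[:2],np.sqrt(x[2]+x[:2]@x[:2])
up=k[:,1]<k[:,1].min()+22; print('rim circle',fit(P[up]))
for k2 in cn:
    k2=k2[:,0]
    if 20<len(k2)<len(k): P=np.array([onz('wrist',*p,.07,m)[:2] for p in k2]); u2=k2[:,1]<k2[:,1].mean(); print('bore upper',fit(P[u2]),len(k2))
dk=((hsv[...,2]<70)).astype(np.uint8); dk[:,:262]=0;dk[:,305:]=0;dk[:235]=0;dk[268:]=0
n,l,s,c=cv2.connectedComponentsWithStats(dk)
for i in range(1,n): 
    if s[i,4]>40: print('knob',s[i],c[i],np.round(onz('wrist',*c[i],.04,m),4))
for z,v in ((.12,(286.3,208.9)),(.09,(286.3,210.4)),(.126,(286.3,208.9))): print('pin',z,np.round(onz('top',*v,z),4))
t=cv2.imread('pics/t4.png')
print(t[202:220,278:296].mean(2).astype(int))
E
```

```text
[ 251  173   66   77 3277] [283.77570949 213.3710711 ]
[283.7 212.2] [63.9 75.8] [ 0.376 -0.259  0.07 ] [ 0.3834 -0.2609  0.04  ]
[283.  205.4] [23.1 36.2] [ 0.371 -0.258  0.07 ] [ 0.3778 -0.2597  0.04  ]
rim circle (array([ 0.36646993, -0.25641828]), np.float64(0.01873329521164248))
bore upper (array([ 0.37870748, -0.26026785]), np.float64(0.016671638366170513)) 84
pin 0.12 [0.5698 0.0172 0.12  ]
pin 0.09 [0.5674 0.0168 0.09  ]
pin 0.126 [0.5693 0.0173 0.126 ]
[[246 246 246 245 246 245 244 244 244 244 244 245 244 243 242 243 244 244]
 [245 246 246 247 246 246 246 247 247 247 246 246 245 245 245 245 245 245]
 [244 244 245 245 245 247 248 250 250 251 249 247 246 246 246 246 246 246]
 [244 244 245 245 247 250 249 231 217 239 241 252 249 246 246 246 246 246]
 [246 246 245 247 251 247 195 128 104 122 152 230 253 248 246 245 244 245]
 [246 246 248 251 246 163 115 107 146 128  87 142 233 254 250 246 245 245]
 [245 245 247 248 228 141 112 181 246 230 143  91 132 184 253 246 244 245]
 [245 246 248 249 204 143 117 203 245 227 145  94 139 193 255 247 246 246]
 [243 245 249 243 155 144  98 140 201 155  84 102 142 191 255 250 246 245]
 [243 243 247 242 154 150 118  97  92  88  83 109 148 125 180 252 246 245]
 [243 242 245 241 168 155 160 135  90  91  92 106 128 134 195 252 246 245]
 [244 244 245 251 243  96 134 158 162 159 146 110 116 189 255 247 244 243]
 [244 244 245 247 249 212 123 105 122  99 103 115 150 195 252 246 244 245]
 [243 243 243 245 247 253 254 222 166 126 148 199 255 252 247 244 243 243]
 [241 242 242 241 242 243 246 251 253 255 255 252 247 244 244 242 243 242]
 [241 241 240 242 243 242 242 243 245 245 244 243 242 243 242 242 242 243]
 [242 242 243 243 242 242 243 243 243 242 243 244 242 244 243 242 242 243]
 [244 244 244 244 244 244 244 244 243 243 244 244 244 244 244 244 244 244]]
```

```bash
python3 - <<'E'
from plan import *
st()
E
```

```text
t 6.1 q [-0.76  0.24 -0.52  0.81 -0.   -0.46] p [ 0.3807 -0.2623  0.23  ] rv [-4.760e-01 -3.105e+00  1.000e-03] F [ 0.3  0.6 -1.3] g 0.911 0.0
[[-0.954, 0.3, -0.001], [0.3, 0.954, -0.001], [0.001, -0.001, -1.0]]
```

Call:
jog_arm([
  [0,0.001,0.03,0,0,0],
  [0,0,0.03,0,0,0],
  [0,0,0.03,0,0,0],
  [0,0,0.02,0,0,0],
  [0,0,0.011,0,0,0],
  [0,0,0,0,0,0],
])

```text
t: 6.7
tcp_pos: [0.3804, -0.2596, 0.1074]
orientation: [-0.471, -3.102, -0.002]
force: [0.7, 0.6, 0.1]
grip_width: 0.914
grasp_force: 0.0
```

Call:
jog_arm([
  [0,0,0,0,0,0],
  [0,0,0,0,0,0],
  [0,0,0,0,0,0],
  [0,0,0,0,0,0],
  [0,0,0,0,0,0],
], jaw=0.03)

```text
t: 7.2
tcp_pos: [0.3814, -0.2614, 0.1094]
orientation: [0.472, 3.106, -0.002]
force: [-1.2, 0.4, 5.8]
grip_width: 0.536
grasp_force: 60.9
```

Call:
jog_arm([
  [0,0,-0.02,0,0,0],
  [0,0,-0.04,0,0,0],
  [0,0,-0.04,0,0,0],
  [0,0,-0.03,0,0,0],
  [0,0,-0.02,0,0,0],
  [0,0,-0.01,0,0,0],
  [0,0,0,0,0,0],
])

```text
t: 7.9
tcp_pos: [0.3814, -0.2612, 0.2693]
orientation: [0.472, 3.105, -0.003]
force: [0.2, 0.0, -1.7]
grip_width: 0.536
grasp_force: 62.3
```

```bash
python3 - <<'E'
from plan import *
s=st()
w=grab_frame('wrist');cv2.imwrite('pics/w5.png',w);m=camera_model('wrist')
g=np.array(s['tcp_pos']);M=R.from_rotvec(s['orientation']).as_matrix()
for z in (.039,.109): print(proj('wrist',g+M@[0,0,z],m))
plan([((.50,-.09,.27),2.837),((.57,.017,.26),2.837)],vmax=.042)
E
```

```text
t 7.9 q [-0.76  0.19 -0.47  0.91 -0.   -0.46] p [ 0.3814 -0.2612  0.2693] rv [ 4.720e-01  3.105e+00 -3.000e-03] F [ 0.2  0.  -1.7] g 0.536 62.3
[[-0.955, 0.297, 0.0], [0.297, 0.955, -0.002], [-0.001, -0.002, -1.0]]
(np.float64(276.10360704926745), np.float64(308.56271930836095))
(np.float64(276.6105228849875), np.float64(246.32267537281913))
[[-0.013,0.04,0.0,0.0,0.0,0.001],[-0.012,0.04,-0.001,0.0,0.0,0.0],[-0.013,0.039,0.0,0.0,0.0,0.001],[-0.012,0.04,-0.001,0.0,-0.001,0.0],[-0.013,0.04,0.0,-0.001,0.0,0.001],[-0.009,0.031,0.002,0.0,0.0,0.0],[-0.008,0.031,0.003,0.0,0.0,0.0],[-0.009,0.03,0.002,0.0,0.0,0.0]]
[[-0.008,0.031,0.003,0.0,0.0,0.0]]
end [0.5698 0.0175 0.2598]
```

```bash
cat > held.py <<'E'
from h import *
def held(w,m,s,h=.039):
    """held collar's rim, in tool coordinates on the plane h ahead of the TCP: outer far arc and bore"""
    p=np.array(s['tcp_pos']);M=R.from_rotvec(s['orientation']).as_matrix()
    def tool(u,v):
        o,d=ray('wrist',u,v,m); o=M.T@(o-p);d=M.T@d; return (o+d*(h-o[2])/d[2])[:2]
    g=w.min(axis=2)
    # scan column bands for white/dark transitions
    for u in (262,270,276,282,290):
        col=g[200:380,u-1:u+2].mean(1); 
        e=[(200+i,int(col[i-1]),int(col[i+1])) for i in range(1,len(col)-1) if abs(col[i+1]-col[i-1])>45]
        print(u,[(v,a,b,np.round(tool(u,v)*1000,1).tolist()) for v,a,b in e])
E
python3 - <<'E'
from held import *
w=cv2.imread('pics/w5.png'); held(w,camera_model('wrist'),robot.sense())
cv2.imwrite('pics/w5c.png',cv2.resize(w[170:380,170:390],(660,600)))
E
```

```text
262 [(205, 61, 132, [39.6, -5.2]), (206, 87, 165, [39.2, -5.2]), (207, 132, 177, [38.9, -5.2]), (259, 226, 171, [19.5, -5.4]), (260, 214, 117, [19.1, -5.4]), (261, 171, 91, [18.7, -5.4]), (267, 102, 155, [16.3, -5.5]), (346, 226, 145, [-20.0, -6.2]), (347, 205, 84, [-20.6, -6.2]), (348, 145, 62, [-21.1, -6.2])]
270 [(202, 58, 106, [40.6, -2.4]), (203, 69, 149, [40.3, -2.4]), (204, 106, 174, [39.9, -2.4]), (257, 224, 156, [20.3, -2.5]), (258, 205, 107, [19.9, -2.5]), (259, 156, 89, [19.5, -2.5]), (269, 80, 130, [15.6, -2.5]), (270, 87, 167, [15.1, -2.6]), (271, 130, 179, [14.7, -2.6]), (348, 223, 123, [-21.1, -2.9]), (349, 189, 79, [-21.6, -2.9]), (350, 123, 71, [-22.1, -2.9])]
276 [(202, 62, 144, [40.6, -0.3]), (203, 94, 174, [40.3, -0.3]), (256, 227, 181, [20.7, -0.3]), (257, 219, 122, [20.3, -0.3]), (258, 181, 91, [19.9, -0.3]), (271, 94, 165, [14.7, -0.3]), (272, 123, 181, [14.3, -0.3]), (348, 229, 172, [-21.0, -0.4]), (349, 220, 105, [-21.6, -0.4]), (350, 172, 76, [-22.1, -0.4])]
282 [(202, 69, 127, [40.6, 1.7]), (203, 85, 163, [40.3, 1.7]), (204, 127, 179, [39.9, 1.7]), (257, 223, 146, [20.3, 1.8]), (258, 200, 101, [19.9, 1.8]), (259, 146, 88, [19.5, 1.8]), (270, 88, 152, [15.2, 1.9]), (271, 109, 176, [14.7, 1.9]), (348, 226, 138, [-21.0, 2.1]), (349, 204, 84, [-21.6, 2.1]), (350, 138, 72, [-22.1, 2.1])]
290 [(203, 60, 123, [40.3, 4.5]), (204, 81, 161, [39.9, 4.5]), (205, 123, 179, [39.6, 4.5]), (257, 228, 179, [20.3, 4.7]), (258, 220, 119, [19.9, 4.7]), (259, 179, 90, [19.5, 4.7]), (268, 90, 137, [16.0, 4.8]), (269, 104, 167, [15.6, 4.8]), (347, 228, 152, [-20.5, 5.4]), (348, 213, 89, [-21.1, 5.4]), (349, 152, 63, [-21.6, 5.4])]
```

View pics/w5c.png

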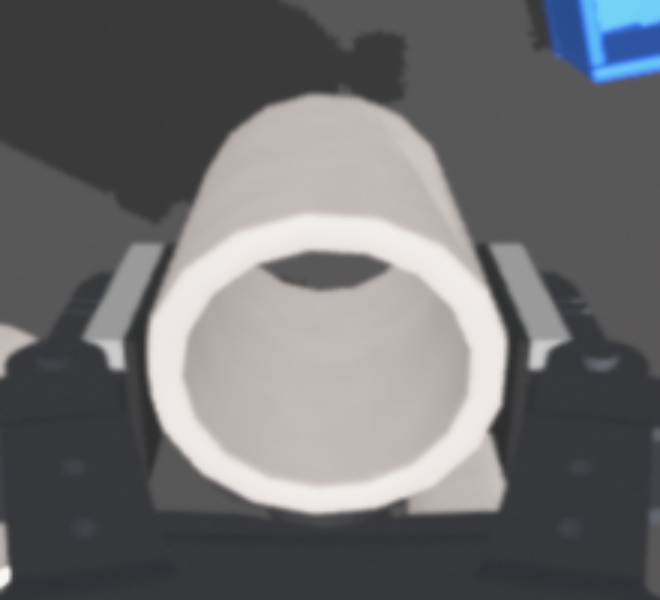

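The held collar shows rim centre about 1.7 mm towards tool +x, with a wide bore. I'll carry it to the pin.

Call:
jog_arm([
  [-0.013,0.04,0,0,0,0],
  [-0.012,0.04,-0.001,0,0,0],
  [-0.013,0.039,0,0,0,0],
  [-0.012,0.04,-0.001,0,0,0],
  [-0.013,0.04,0,0,0,0],
  [-0.009,0.031,0.002,0,0,0],
  [-0.008,0.031,0.003,0,0,0],
  [-0.009,0.03,0.002,0,0,0],
])

```text
t: 8.75
tcp_pos: [0.552, -0.0078, 0.2603]
orientation: [-0.471, -3.1, 0.0]
force: [-0.3, -0.4, -2.3]
grip_width: 0.536
grasp_force: 62.6
```

Call:
jog_arm([
  [-0.01,0.03,0.003,0,0,0],
  [0,0,0,0,0,0],
  [0,0,0,0,0,0],
  [0,0,0,0,0,0],
])

```text
t: 9.15
tcp_pos: [0.5699, 0.0158, 0.2585]
orientation: [-0.473, -3.101, 0.001]
force: [-0.6, 0.3, -1.6]
grip_width: 0.537
grasp_force: 62.8
```

```bash
python3 - <<'E'
from plan import *
s=st(); print(totool(np.array([.5716,.0165,.205])-s['tcp_pos'],s))
for f in('top','side'): cv2.imwrite(f'pics/{f}6.png',grab_frame(f))
E
```

```text
t 9.15 q [-0.1   0.4  -0.21  0.97 -0.    0.2 ] p [0.5699 0.0158 0.2585] rv [-4.730e-01 -3.101e+00  1.000e-03] F [-0.6  0.3 -1.6] g 0.537 62.8
[[-0.955, 0.298, -0.005], [0.298, 0.955, 0.0], [0.004, -0.001, -1.0]]
[-0.00162021  0.00126415  0.05348143]
```

Call:
jog_arm([
  [-0.002,0.001,0,0,0,0],
  [0,0,0.01,0,0,0],
  [0,0,0.01,0,0,0],
  [0,0,0.01,0,0,0],
  [0,0,0.01,0,0,0],
  [0,0,0.01,0,0,0],
  [0,0,0.003,0,0,0],
  [0,0,0,0,0,0],
])

```text
t: 10.05
tcp_pos: [0.5726, 0.0167, 0.2058]
orientation: [-0.472, -3.103, 0.0]
force: [-0.4, 1.1, -3.0]
grip_width: 0.541
grasp_force: 62.8
```

Call:
jog_arm([
  [0,0,0.005,0,0,0],
  [0,0,0.005,0,0,0],
  [0,0,0.005,0,0,0],
  [0,0,0,0,0,0],
])

```text
t: 10.45
tcp_pos: [0.5725, 0.0167, 0.1909]
orientation: [-0.472, -3.103, 0.0]
force: [-1.0, -0.0, -1.6]
grip_width: 0.537
grasp_force: 62.8
```

Call:
jog_arm([
  [0,0,0.008,0,0,0],
  [0,0,0.008,0,0,0],
  [0,0,0.008,0,0,0],
  [0,0,0.004,0,0,0],
  [0,0,0,0,0,0],
])

```text
t: 10.95
tcp_pos: [0.5724, 0.0167, 0.1627]
orientation: [-0.472, -3.102, 0.0]
force: [0.3, -0.8, -1.4]
grip_width: 0.537
grasp_force: 62.8
```

Call:
jog_arm([
  [0,0,0.002,0,0,0],
  [0,0,0.002,0,0,0],
  [0,0,0,0,0,0],
])

```text
t: 11.25
tcp_pos: [0.5733, 0.0166, 0.1605]
orientation: [-0.472, -3.105, 0.0]
force: [-0.8, -0.9, 2.2]
grip_width: 0.544
grasp_force: 63.0
```

Call:
jog_arm([
  [0,0,0.001,0,0,0],
  [0,0,0,0,0,0],
  [0,0,0,0,0,0],
])

```text
t: 11.55
tcp_pos: [0.5733, 0.0166, 0.1604]
orientation: [-0.472, -3.106, 0.0]
force: [-2.6, -0.3, 10.5]
grip_width: 0.537
grasp_force: 64.2
```

Call:
jog_arm([
  [0,0,0,0,0,0],
  [0,0,0,0,0,0],
  [0,0,0,0,0,0],
  [0,0,0,0,0,0],
  [0,0,0,0,0,0],
], jaw=0.06)

```text
t: 12.05
tcp_pos: [0.5729, 0.0167, 0.1585]
orientation: [-0.472, -3.104, 0.0]
force: [0.2, -0.4, 1.0]
grip_width: 0.7
grasp_force: 0.0
```

Call:
jog_arm([
  [0,0,0,0,0,0],
  [0,0,0,0,0,0],
  [0,0,0,0,0,0],
  [0,0,0,0,0,0],
], jaw=0.03)

```text
t: 12.45
tcp_pos: [0.5731, 0.0166, 0.1588]
orientation: [-0.472, -3.104, 0.0]
force: [0.1, -0.5, 2.1]
grip_width: 0.54
grasp_force: 61.7
```

```bash
python3 - <<'E'
from held import *
s=st();w=grab_frame('wrist'); held(w,camera_model('wrist'),s)
E
```

```text
t 12.45 q [-0.1   0.5  -0.32  0.75 -0.    0.2 ] p [0.5731 0.0166 0.1588] rv [-0.472 -3.104  0.   ] F [ 0.1 -0.5  2.1] g 0.54 61.7
[[-0.955, 0.297, -0.002], [0.297, 0.955, 0.0], [0.002, -0.0, -1.0]]
262 [(349, 147, 94, [-21.6, -6.3]), (350, 134, 52, [-22.2, -6.3]), (351, 94, 33, [-22.7, -6.3])]
270 [(351, 145, 86, [-22.7, -2.9]), (352, 126, 49, [-23.2, -2.9]), (353, 86, 33, [-23.8, -3.0])]
276 [(352, 141, 74, [-23.2, -0.4]), (353, 118, 42, [-23.8, -0.4])]
282 [(351, 145, 91, [-22.7, 2.1]), (352, 129, 54, [-23.2, 2.1]), (353, 91, 37, [-23.8, 2.1])]
290 [(204, 226, 179, [39.9, 4.5]), (205, 210, 152, [39.6, 4.5]), (206, 179, 127, [39.2, 4.5]), (350, 148, 101, [-22.2, 5.4]), (351, 136, 57, [-22.7, 5.4]), (352, 101, 36, [-23.3, 5.4])]
```

```bash
python3 - <<'E'
from plan import *
plan([((.5731,.0166,.25),2.837),((.573,.304,.2),2.837),((.573,.304,.13),2.837),((.573,.304,.116),2.837,2)],vmax=.045)
E
```

```text
[[0.0,0.0,-0.03,0.0,0.0,0.001],[0.0,0.0,-0.031,0.0,-0.001,0.001],[0.0,0.0,-0.03,-0.001,0.0,0.001],[0.012,0.039,0.007,0.0,0.0,0.0],[0.012,0.039,0.007,0.0,0.0,0.0],[0.012,0.039,0.007,0.0,0.0,0.0],[0.013,0.039,0.007,0.0,0.0,0.0],[0.012,0.039,0.007,0.0,0.0,0.0]]
[[0.013,0.04,0.007,0.0,0.0,0.0],[0.012,0.039,0.008,0.0,0.0,0.0],[0.0,0.0,0.035,0.0,0.0,0.0],[0.0,0.0,0.035,0.0,0.0,0.0],[0.0,0.0,0.007,0.0,0.0,0.0],[0.0,0.0,0.007,0.0,0.0,0.0]]
end [0.5734 0.3039 0.116 ]
```

Call:
jog_arm([
  [0,0,-0.03,0,0,0],
  [0,0,-0.031,0,0,0],
  [0,0,-0.03,0,0,0],
  [0.012,0.039,0.007,0,0,0],
  [0.012,0.039,0.007,0,0,0],
  [0.012,0.039,0.007,0,0,0],
  [0.013,0.039,0.007,0,0,0],
  [0.012,0.039,0.007,0,0,0],
])

```text
t: 13.3
tcp_pos: [0.572, 0.2225, 0.2137]
orientation: [-0.472, -3.103, 0.001]
force: [1.2, -0.6, -2.1]
grip_width: 0.54
grasp_force: 62.4
```

Call:
jog_arm([
  [0.013,0.04,0.007,0,0,0],
  [0.012,0.039,0.008,0,0,0],
  [0,0,0.035,0,0,0],
  [0,0,0.035,0,0,0],
  [0,0,0.007,0,0,0],
  [0,0,0.004,0,0,0],
  [0,0,0,0,0,0],
  [0,0,0,0,0,0],
])

```text
t: 14.1
tcp_pos: [0.5734, 0.3039, 0.1205]
orientation: [0.473, 3.105, 0.002]
force: [0.1, 0.9, -2.3]
grip_width: 0.538
grasp_force: 62.4
```

Call:
jog_arm([
  [0,0,0.002,0,0,0],
  [0,0,0.001,0,0,0],
  [0,0,0,0,0,0],
])

```text
t: 14.4
tcp_pos: [0.5724, 0.3038, 0.1162]
orientation: [-0.472, -3.104, -0.0]
force: [-0.3, 0.7, -2.2]
grip_width: 0.538
grasp_force: 62.4
```

Call:
jog_arm([
  [0,0,0.002,0,0,0],
  [0,0,0.002,0,0,0],
  [0,0,0,0,0,0],
])

```text
t: 14.7
tcp_pos: [0.5723, 0.3039, 0.1119]
orientation: [-0.472, -3.104, 0.0]
force: [-0.9, -0.4, 0.3]
grip_width: 0.536
grasp_force: 62.7
```

Call:
jog_arm([
  [0,0,0,0,0,0],
  [0,0,0,0,0,0],
  [0,0,0,0,0,0],
  [0,0,0,0,0,0],
], jaw=0.075)

```text
t: 15.1
tcp_pos: [0.5722, 0.3039, 0.1117]
orientation: [-0.472, -3.104, 0.0]
force: [0.5, -0.9, -0.2]
grip_width: 0.876
grasp_force: 0.0
```

```bash
python3 - <<'E'
from plan import *
st()
plan([((.573,.304,.26),2.837),((.575,-.262,.24),1.83)],vmax=.045)
E
```

```text
t 15.1 q [ 0.37  0.68 -0.14  0.75  0.    0.68] p [0.5722 0.3039 0.1117] rv [-0.472 -3.104  0.   ] F [ 0.5 -0.9 -0.2] g 0.876 0.0
[[-0.955, 0.297, -0.002], [0.297, 0.955, 0.0], [0.002, -0.0, -1.0]]
[[0.0,0.0,-0.037,0.0,0.0,0.001],[0.0,0.0,-0.037,0.0,-0.001,0.001],[0.0,0.0,-0.037,0.0,0.0,0.0],[-0.001,0.0,-0.037,0.0,-0.001,0.001],[-0.013,-0.041,0.002,0.0,0.0,0.077],[-0.016,-0.04,0.001,0.0,0.0,0.077],[-0.019,-0.039,0.002,0.0,0.0,0.078],[-0.022,-0.037,0.001,0.0,0.0,0.077]]
[[-0.025,-0.036,0.002,0.0,0.0,0.078],[-0.028,-0.033,0.001,0.0,0.0,0.077],[-0.031,-0.031,0.002,0.0,0.0,0.078],[-0.033,-0.029,0.001,0.0,0.0,0.077],[-0.035,-0.026,0.002,0.0,0.0,0.078],[-0.037,-0.023,0.001,0.0,0.0,0.077],[-0.038,-0.021,0.002,0.0,0.0,0.078],[-0.04,-0.017,0.001,0.0,0.0,0.077]]
[[-0.042,-0.015,0.002,0.0,0.0,0.078]]
end [ 0.5749 -0.2625  0.24  ]
```

Call:
jog_arm([
  [0,0,-0.037,0,0,0],
  [0,0,-0.037,0,0,0],
  [0,0,-0.037,0,0,0],
  [-0.001,0,-0.037,0,0,0],
  [-0.013,-0.041,0.002,0,0,0.077],
  [-0.016,-0.04,0.001,0,0,0.077],
  [-0.019,-0.039,0.002,0,0,0.078],
  [-0.022,-0.037,0.001,0,0,0.077],
])

```text
t: 15.9
tcp_pos: [0.5734, 0.1296, 0.2538]
orientation: [-0.948, -2.994, 0.0]
force: [-0.1, -0.1, -0.0]
grip_width: 0.881
grasp_force: 0.0
```

Call:
jog_arm([
  [-0.025,-0.036,0.002,0,0,0.078],
  [-0.028,-0.033,0.001,0,0,0.077],
  [-0.031,-0.031,0.002,0,0,0.078],
  [-0.033,-0.029,0.001,0,0,0.077],
  [-0.035,-0.026,0.002,0,0,0.078],
  [-0.037,-0.023,0.001,0,0,0.077],
  [-0.038,-0.021,0.002,0,0,0.078],
  [-0.04,-0.017,0.001,0,0,0.077],
])

```text
t: 16.7
tcp_pos: [0.5763, -0.2196, 0.2416]
orientation: [-1.817, -2.561, 0.001]
force: [1.4, -1.2, 0.1]
grip_width: 0.877
grasp_force: 0.0
```

Call:
jog_arm([
  [-0.042,-0.015,0.002,0,0,0.078],
  [0,0,0,0,0,0],
  [0,0,0,0,0,0],
  [0,0,0,0,0,0],
])

```text
t: 17.1
tcp_pos: [0.5764, -0.2616, 0.2395]
orientation: [-1.909, -2.492, 0.001]
force: [-0.2, -0.3, 0.5]
grip_width: 0.879
grasp_force: 0.0
```

```bash
python3 - <<'E'
from h import *
s=st(); m=camera_model('wrist'); w=grab_frame('wrist'); cv2.imwrite('pics/w7.png',w); t=grab_frame('top'); cv2.imwrite('pics/t7.png',t)
print(np.round(proj('wrist',(.571,-.264,.07),m)),np.round(proj('wrist',(.582,-.3055,.035),m)))
hsv=cv2.cvtColor(w,cv2.COLOR_BGR2HSV)
mk=((hsv[...,1]<60)&(hsv[...,2]>120)).astype(np.uint8); mk[:,:230]=0;mk[:,330:]=0;mk[:130]=0;mk[285:]=0
n,l,S,c=cv2.connectedComponentsWithStats(mk)
def fit(P):
    A=np.c_[2*P,np.ones(len(P))];x=np.linalg.lstsq(A,(P**2).sum(1),rcond=None)[0];return np.round(x[:2],4),round(float(np.sqrt(x[2]+x[:2]@x[:2])),4)
i=1+np.argmax(S[1:,4]);print(S[i],c[i])
cn,_=cv2.findContours((l==i).astype(np.uint8),cv2.RETR_CCOMP,cv2.CHAIN_APPROX_NONE)
for k in cn:
    if len(k)>15:
        k=k[:,0];P=np.array([onz('wrist',*p,.07,m)[:2] for p in k]);print(len(k),k.min(0),k.max(0),'lower',fit(P[k[:,1]>k[:,1].mean()]),'upper',fit(P[k[:,1]<k[:,1].mean()]))
dk=(hsv[...,2]<45).astype(np.uint8); dk[:,:240]=0;dk[:,330:]=0;dk[:210]=0;dk[285:]=0
n,l,S,c=cv2.connectedComponentsWithStats(dk)
for i in range(1,n):
    if S[i,4]>40: print('dark',S[i],np.round(c[i]),np.round(onz('wrist',*c[i],.04,m),4))
T=t[195:290,180:222];R_=t[195:290,355:400]
cv2.imwrite('pics/c7.png',np.hstack([cv2.resize(w[120:300,190:370],(580,580),interpolation=cv2.INTER_CUBIC),cv2.resize(t[185:237,178:226][:52,:20*2],(200,260)).repeat(1,0) if 0 else cv2.resize(t[180:276,176:226],(215,580)*1 if 0 else (215,580))]))
E
```

```text
t 17.1 q [-0.54  0.53 -0.05  1.   -0.    0.77] p [ 0.5764 -0.2616  0.2395] rv [-1.909e+00 -2.492e+00  1.000e-03] F [-0.2 -0.3  0.5] g 0.879 0.0
[[-0.26, 0.966, -0.002], [0.966, 0.26, 0.001], [0.001, -0.002, -1.0]]
[270. 220.] [271. 255.]
[ 241  174   63   72 3331] [272.64815371 210.6745722 ]
191 [241 174] [303 245] lower (array([ 0.5719, -0.2603]), 0.0236) upper (array([ 0.5698, -0.2506]), 0.0216)
50 [261 199] [285 212] lower (array([ 0.5695, -0.2474]), 0.0101) upper (array([ 0.5718, -0.2596]), 0.0121)
```

View pics/c7.png

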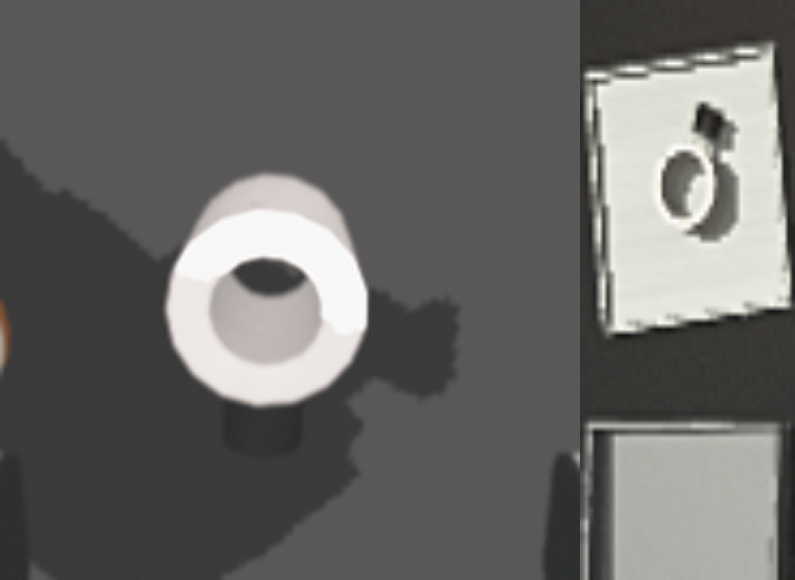

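The left crop shows the far collar's rim at (267,308), its knob straight below at (262,430), and a narrow bore. The right crop shows the first collar upright inside the tray.

Call:
jog_arm([
  [0.002,-0.004,0.03,0,0,0],
  [0,0,0.03,0,0,0],
  [0,0,0.03,0,0,0],
  [0,0,0.02,0,0,0],
  [0,0,0.015,0,0,0],
  [0,0,0.006,0,0,0],
  [0,0,0,0,0,0],
  [0,0,0,0,0,0],
])

```text
t: 18.0
tcp_pos: [0.5726, -0.2617, 0.1097]
orientation: [-1.912, -2.493, 0.001]
force: [0.5, 0.8, 0.1]
grip_width: 0.88
grasp_force: 0.0
```

Call:
jog_arm([
  [0,0,0,0,0,0],
  [0,0,0,0,0,0],
  [0,0,0,0,0,0],
  [0,0,0,0,0,0],
  [0,0,0,0,0,0],
], jaw=0.03)

```text
t: 18.5
tcp_pos: [0.5724, -0.262, 0.11]
orientation: [1.912, 2.492, -0.002]
force: [-1.8, 0.4, 5.6]
grip_width: 0.539
grasp_force: 61.9
```

Call:
jog_arm([
  [0,0,-0.02,0,0,0],
  [0,0,-0.04,0,0,0],
  [0,0,-0.04,0,0,0],
  [0,0,-0.03,0,0,0],
  [0,0,-0.02,0,0,0],
  [0,0,0,0,0,0],
  [0,0,0,0,0,0],
])

```text
t: 19.2
tcp_pos: [0.5719, -0.2615, 0.258]
orientation: [-1.911, -2.491, 0.002]
force: [0.3, 0.4, -2.8]
grip_width: 0.542
grasp_force: 62.2
```

```bash
python3 - <<'E'
from held import *
from plan import plan
s=st();m=camera_model('wrist');w=grab_frame('wrist'); held(w,m,s); cv2.imwrite('pics/w8.png',w)
plan([((.57,.017,.262),1.833)],vmax=.042)
E
```

```text
t 19.2 q [-0.55  0.5  -0.04  1.03 -0.    0.76] p [ 0.5719 -0.2615  0.258 ] rv [-1.911e+00 -2.491e+00  2.000e-03] F [ 0.3  0.4 -2.8] g 0.542 62.2
[[-0.259, 0.966, -0.002], [0.966, 0.259, 0.0], [0.001, -0.002, -1.0]]
262 [(206, 58, 115, [40.0, -4.7]), (207, 73, 161, [39.7, -4.7]), (208, 115, 184, [39.3, -4.7]), (347, 220, 124, [-19.7, -5.8]), (348, 190, 67, [-20.2, -5.8]), (349, 124, 49, [-20.8, -5.8])]
270 [(204, 60, 133, [40.7, -1.9]), (205, 85, 174, [40.4, -1.9]), (206, 133, 190, [40.0, -1.9]), (348, 226, 179, [-20.2, -2.5]), (349, 219, 104, [-20.7, -2.5]), (350, 179, 54, [-21.3, -2.5]), (351, 104, 50, [-21.8, -2.5])]
276 [(203, 59, 127, [41.1, 0.1]), (204, 78, 172, [40.7, 0.1]), (205, 127, 193, [40.4, 0.1]), (349, 226, 136, [-20.7, 0.0]), (350, 213, 67, [-21.3, 0.0]), (351, 136, 51, [-21.8, 0.0])]
282 [(204, 61, 153, [40.7, 2.2]), (205, 95, 188, [40.4, 2.2]), (206, 153, 198, [40.0, 2.2]), (348, 227, 181, [-20.2, 2.5]), (349, 220, 103, [-20.7, 2.5]), (350, 181, 53, [-21.3, 2.5]), (351, 103, 48, [-21.8, 2.5])]
290 [(205, 85, 150, [40.4, 4.9]), (206, 106, 185, [40.0, 5.0]), (207, 150, 198, [39.7, 5.0]), (348, 224, 139, [-20.2, 5.8]), (349, 210, 81, [-20.7, 5.9]), (350, 139, 80, [-21.3, 5.9])]
[[0.038,0.01,-0.001,0.0,0.0,0.0],[0.039,0.01,-0.001,-0.001,0.0,0.0],[0.038,0.01,-0.001,0.0,0.0,0.0],[0.039,0.01,0.0,-0.001,-0.001,0.0],[0.038,0.01,-0.001,0.0,0.0,0.0],[0.039,0.01,0.0,-0.001,-0.001,0.0],[0.038,0.011,-0.001,0.0,0.0,0.0]]
end [0.5704 0.017  0.2624]
```

Call:
jog_arm([
  [0.038,0.01,-0.001,0,0,0],
  [0.039,0.01,-0.001,0,0,0],
  [0.038,0.01,-0.001,0,0,0],
  [0.039,0.01,0,0,0,0],
  [0.038,0.01,-0.001,0,0,0],
  [0.039,0.01,0,0,0,0],
  [0.036,0.011,-0.001,0,0,0],
  [0,0,0,0,0,0],
])

```text
t: 20.05
tcp_pos: [0.5702, 0.0191, 0.2617]
orientation: [-1.901, -2.493, 0.002]
force: [0.0, -0.6, -2.6]
grip_width: 0.539
grasp_force: 62.2
```

Call:
jog_arm([
  [0,0,0,0,0,0],
  [0,0,0,0,0,0],
])

```text
t: 20.25
tcp_pos: [0.5712, 0.014, 0.2624]
orientation: [-1.911, -2.489, 0.004]
force: [0.1, 0.4, -1.7]
grip_width: 0.54
grasp_force: 62.2
```

```bash
python3 - <<'E'
from plan import *
s=st(); print(totool(np.array([.571,.0152,.205])-s['tcp_pos'],s))
E
```

```text
t 20.25 q [-0.1   0.4  -0.2   0.98 -0.    1.21] p [0.5712 0.014  0.2624] rv [-1.911 -2.489  0.004] F [ 0.1  0.4 -1.7] g 0.54 62.2
[[-0.258, 0.966, -0.004], [0.966, 0.258, -0.0], [0.001, -0.004, -1.0]]
[0.00115052 0.00035885 0.05744983]
```

Call:
jog_arm([
  [0.001,0,0,0,0,0],
  [0,0,0.01,0,0,0],
  [0,0,0.01,0,0,0],
  [0,0,0.01,0,0,0],
  [0,0,0.008,0,0,0],
  [0,0,0.008,0,0,0],
  [0,0,0,0,0,0],
])

```text
t: 20.95
tcp_pos: [0.5705, 0.0157, 0.2161]
orientation: [-1.91, -2.49, 0.004]
force: [-1.0, -0.0, -1.3]
grip_width: 0.538
grasp_force: 62.2
```

Call:
jog_arm([
  [0,0,0.003,0,0,0],
  [0,0,0.003,0,0,0],
  [0,0,0.002,0,0,0],
  [0,0,0,0,0,0],
])

```text
t: 21.35
tcp_pos: [0.5712, 0.0157, 0.2095]
orientation: [-1.911, -2.491, 0.002]
force: [0.3, 0.4, -2.4]
grip_width: 0.541
grasp_force: 62.2
```

Call:
jog_arm([
  [0,0,0.002,0,0,0],
  [0,0,0.002,0,0,0],
  [0,0,0,0,0,0],
])

```text
t: 21.65
tcp_pos: [0.5714, 0.0162, 0.2066]
orientation: [-1.911, -2.492, -0.001]
force: [-2.2, 1.6, 4.4]
grip_width: 0.539
grasp_force: 62.9
```

Contact comes at shoulder height. I'll release to let it rest, then regrip.

Call:
jog_arm([
  [0,0,0,0,0,0],
  [0,0,0,0,0,0],
  [0,0,0,0,0,0],
  [0,0,0,0,0,0],
  [0,0,0,0,0,0],
], jaw=0.06)

```text
t: 22.15
tcp_pos: [0.5713, 0.0156, 0.2056]
orientation: [-1.911, -2.491, 0.002]
force: [0.6, 0.5, 0.6]
grip_width: 0.708
grasp_force: 0.0
```

Call:
jog_arm([
  [0,0,0,0,0,0],
  [0,0,0,0,0,0],
  [0,0,0,0,0,0],
  [0,0,0,0,0,0],
], jaw=0.03)

```text
t: 22.55
tcp_pos: [0.5712, 0.0156, 0.2058]
orientation: [-1.911, -2.491, 0.002]
force: [-0.7, -0.7, 3.1]
grip_width: 0.534
grasp_force: 60.9
```

```bash
python3 - <<'E'
from held import *
from plan import plan
s=st();m=camera_model('wrist');w=grab_frame('wrist'); held(w,m,s)
plan([((.571,.016,.25),1.833),((.40,.17,.25),1.7),((.367,.303,.2),1.571),((.367,.303,.135),1.571),((.367,.303,.12),1.571,2)],vmax=.045)
E
```

```text
t 22.55 q [-0.1   0.45 -0.28  0.85 -0.    1.21] p [0.5712 0.0156 0.2058] rv [-1.911e+00 -2.491e+00  2.000e-03] F [-0.7 -0.7  3.1] g 0.534 60.9
[[-0.259, 0.966, -0.002], [0.966, 0.259, -0.0], [0.0, -0.002, -1.0]]
262 [(347, 132, 69, [-19.7, -5.8]), (348, 107, 48, [-20.3, -5.8])]
270 [(348, 138, 92, [-20.2, -2.5]), (349, 127, 49, [-20.7, -2.5]), (350, 92, 31, [-21.3, -2.5])]
276 [(349, 137, 70, [-20.7, -0.0]), (350, 120, 32, [-21.3, -0.0])]
282 [(349, 129, 51, [-20.7, 2.5]), (350, 95, 32, [-21.3, 2.5])]
290 [(348, 133, 74, [-20.2, 5.8]), (349, 111, 53, [-20.8, 5.8])]
[[0.0,0.0,-0.044,-0.002,0.0,0.0],[0.032,-0.021,0.0,0.0,0.0,0.022],[0.032,-0.022,0.0,0.0,0.0,0.022],[0.031,-0.022,0.0,0.0,0.0,0.022],[0.031,-0.023,0.0,0.0,0.0,0.022],[0.03,-0.024,0.0,0.0,0.0,0.022],[0.03,-0.024,0.0,0.0,0.0,0.023],[0.034,-0.004,0.012,0.0,0.0,0.032]]
[[0.034,-0.005,0.013,0.0,0.0,0.032],[0.034,-0.006,0.012,0.0,0.0,0.032],[0.033,-0.007,0.013,0.0,0.0,0.033],[0.0,0.0,0.032,0.0,0.0,0.0],[0.0,0.0,0.033,0.0,0.0,0.0],[0.0,0.0,0.007,0.0,0.0,0.0],[0.0,0.0,0.008,0.0,0.0,0.0]]
end [0.367  0.3027 0.1199]
```

Call:
jog_arm([
  [0,0,-0.03,0,0,0],
  [0,0,-0.02,0,0,0],
  [0,0,0,0,0,0],
  [0.032,-0.021,0.002,0,0,0.022],
  [0.032,-0.022,0.002,0,0,0.022],
  [0.031,-0.022,0.002,0,0,0.022],
  [0.031,-0.023,0,0,0,0.022],
  [0.03,-0.024,0,0,0,0.022],
])

```text
t: 23.4
tcp_pos: [0.4262, 0.1445, 0.2483]
orientation: [-2.046, -2.38, 0.004]
force: [0.3, 1.0, -1.8]
grip_width: 0.54
grasp_force: 62.5
```

Call:
jog_arm([
  [0.03,-0.024,0,0,0,0.023],
  [0.034,-0.004,0.012,0,0,0.032],
  [0.034,-0.005,0.013,0,0,0.032],
  [0.034,-0.006,0.012,0,0,0.032],
  [0.033,-0.007,0.013,0,0,0.033],
  [0,0,0.02,0,0,0],
  [0,0,0.02,0,0,0],
  [0,0,0,0,0,0],
])

```text
t: 24.2
tcp_pos: [0.3642, 0.3016, 0.1567]
orientation: [-2.218, -2.22, 0.012]
force: [-0.6, -0.2, -2.0]
grip_width: 0.539
grasp_force: 62.5
```

Call:
jog_arm([
  [0,0,0.02,0,0,0],
  [0,0,0.01,0,0,0],
  [0,0,0.005,0,0,0],
  [0,0,0,0,0,0],
  [0,0,0,0,0,0],
])

```text
t: 24.7
tcp_pos: [0.3671, 0.3028, 0.1256]
orientation: [-2.221, -2.22, 0.001]
force: [-0.2, 0.5, -1.7]
grip_width: 0.539
grasp_force: 62.7
```

Call:
jog_arm([
  [0,0,0.004,0,0,0],
  [0,0,0.003,0,0,0],
  [0,0,0.002,0,0,0],
  [0,0,0.001,0,0,0],
  [0,0,0,0,0,0],
])

```text
t: 25.2
tcp_pos: [0.3669, 0.3032, 0.1167]
orientation: [-2.22, -2.22, -0.0]
force: [-4.0, -0.7, 15.9]
grip_width: 0.536
grasp_force: 65.0
```

Call:
jog_arm([
  [0,0,0,0,0,0],
  [0,0,0,0,0,0],
  [0,0,0,0,0,0],
  [0,0,0,0,0,0],
], jaw=0.072)

```text
t: 25.6
tcp_pos: [0.3667, 0.3027, 0.115]
orientation: [-2.22, -2.22, 0.002]
force: [0.1, -0.9, 0.4]
grip_width: 0.843
grasp_force: 0.0
```

```bash
python3 - <<'E'
from plan import *
st()
plan([((.367,.303,.27),1.571),((.461,.0225,.25),1.507),((.461,.0225,.105),1.507)],vmax=.045)
E
```

```text
t 25.6 q [ 0.53  0.42 -0.62  0.53  0.    2.1 ] p [0.3667 0.3027 0.115 ] rv [-2.22e+00 -2.22e+00  2.00e-03] F [ 0.1 -0.9  0.4] g 0.843 0.0
[[0.0, 1.0, -0.002], [1.0, -0.0, 0.0], [0.0, -0.002, -1.0]]
[[0.0,0.0,-0.039,-0.001,0.0,0.0],[0.0,0.0,-0.039,0.0,0.0,0.0],[0.0,0.0,-0.039,-0.001,0.0,0.0],[0.0,0.0,-0.038,0.0,0.0,0.0],[-0.04,0.013,0.003,0.0,0.0,0.009],[-0.04,0.014,0.003,0.0,0.0,0.009],[-0.04,0.014,0.003,0.0,0.0,0.009],[-0.04,0.015,0.003,0.0,0.0,0.009]]
[[-0.039,0.015,0.003,0.0,0.0,0.009],[-0.039,0.015,0.002,0.0,0.0,0.009],[-0.039,0.016,0.003,0.0,0.0,0.01],[0.0,0.0,0.036,0.0,0.0,0.0],[0.0,0.0,0.036,0.0,0.0,0.0],[0.0,0.0,0.036,0.0,0.0,0.0],[0.0,0.0,0.037,0.0,0.0,0.0]]
end [0.4614 0.0229 0.105 ]
```

Call:
jog_arm([
  [0,0,-0.03,0,0,0],
  [0,0,-0.045,0,0,0],
  [0,0,-0.042,0,0,0],
  [0,0,-0.038,0,0,0],
  [-0.04,0.013,0.003,0,0,0.009],
  [-0.04,0.014,0.003,0,0,0.009],
  [-0.04,0.014,0.003,0,0,0.009],
  [-0.04,0.015,0.003,0,0,0.009],
])

```text
t: 26.4
tcp_pos: [0.421, 0.1405, 0.2579]
orientation: [-2.26, -2.181, 0.002]
force: [0.6, -0.0, -0.7]
grip_width: 0.84
grasp_force: 0.0
```

Call:
jog_arm([
  [-0.039,0.015,0.003,0,0,0.009],
  [-0.039,0.015,0.002,0,0,0.009],
  [-0.039,0.016,0.003,0,0,0.01],
  [0,0,0.02,0,0,0],
  [0,0,0.02,0,0,0],
  [0,0,0.02,0,0,0],
  [0,0,0,0,0,0],
  [0,0,0,0,0,0],
], jaw=0.04)

```text
t: 27.2
tcp_pos: [0.4612, 0.023, 0.1899]
orientation: [-2.29, -2.148, 0.003]
force: [0.5, -0.2, 0.5]
grip_width: 0.468
grasp_force: 0.0
```

```bash
python3 - <<'E'
from plan import *
s=st(); print(totool(np.array([.461,.0235,.099])-s['tcp_pos'],s))
t=grab_frame('top');cv2.imwrite('pics/t9.png',t)
# bin collar: white rim in the bin
g=t.min(axis=2);mk=np.zeros_like(g);mk[250:296,178:222]=(g[250:296,178:222]>205)
n,l,S,c=cv2.connectedComponentsWithStats(mk)
for i in range(1,n):
    if S[i,4]>15: print(S[i],np.round(c[i],1),np.round(onz('top',*c[i],.075),4))
E
```

```text
t 27.2 q [-0.11  0.29 -0.58  0.71 -0.    1.52] p [0.4612 0.023  0.1899] rv [-2.29  -2.148  0.003] F [ 0.5 -0.2  0.5] g 0.468 0.0
[[0.064, 0.998, -0.003], [0.998, -0.064, 0.0], [0.0, -0.003, -1.0]]
[5.04360184e-04 5.05979968e-05 9.08799641e-02]
[192 266  14  14 106] [198.4 272.6] [0.3672 0.3044 0.075 ]
```

The top camera finds the second collar's round rim at (198,273), at the bin's centre. Now I'll grip the bar.

Call:
jog_arm([
  [0,0,0.03,0,0,0],
  [0,0,0.03,0,0,0],
  [0,0,0.02,0,0,0],
  [0,0,0.009,0,0,0],
  [0,0,0,0,0,0],
  [0,0,0,0,0,0],
])

```text
t: 27.85
tcp_pos: [0.4622, 0.0229, 0.1019]
orientation: [-2.291, -2.149, 0.0]
force: [0.2, 1.2, 0.1]
grip_width: 0.469
grasp_force: 0.0
```

Call:
jog_arm([
  [0,0,0,0,0,0],
  [0,0,0,0,0,0],
  [0,0,0,0,0,0],
  [0,0,0,0,0,0],
  [0,0,0,0,0,0],
], jaw=0.0)

```text
t: 28.35
tcp_pos: [0.4594, 0.0231, 0.1016]
orientation: [-2.289, -2.147, 0.006]
force: [-7.0, 0.2, 8.3]
grip_width: 0.116
grasp_force: 58.5
```

```bash
python3 - <<'E'
from plan import *
s=st(); p0=s['tcp_pos']
def bar(a):
    r=.205*(np.sin(a)-1); return (p0[0]-.998*r,p0[1]+.066*r,p0[2]+.205*np.cos(a))
plan([(bar(a),1.507) for a in np.linspace(1.571,0,25)[1:]])
E
```

```text
t 28.35 q [-0.11  0.42 -0.67  0.48 -0.    1.52] p [0.4594 0.0231 0.1016] rv [-2.289 -2.147  0.006] F [-7.   0.2  8.3] g 0.116 58.5
[[0.064, 0.998, -0.005], [0.998, -0.064, 0.0], [-0.0, -0.005, -1.0]]
[[0.0,0.0,-0.013,-0.005,0.0,0.0],[0.0,0.002,-0.014,0.0,0.0,0.0],[0.0,0.002,-0.013,0.0,0.0,0.0],[0.0,0.003,-0.013,0.0,0.0,0.0],[0.0,0.004,-0.013,0.0,0.0,0.0],[0.0,0.005,-0.012,0.0,0.0,0.0],[0.0,0.005,-0.013,0.0,0.0,0.0],[0.0,0.006,-0.011,0.0,0.0,0.0]]
[[0.0,0.007,-0.012,0.0,0.0,0.0],[0.0,0.008,-0.011,0.0,0.0,0.0],[0.0,0.009,-0.01,0.0,0.0,0.0],[0.0,0.009,-0.01,0.0,0.0,0.0],[0.0,0.01,-0.009,0.0,0.0,0.0],[0.0,0.01,-0.009,0.0,0.0,0.0],[0.0,0.011,-0.007,0.0,0.0,0.0],[0.0,0.011,-0.008,0.0,0.0,0.0]]
[[0.0,0.012,-0.006,0.0,0.0,0.0],[0.0,0.012,-0.005,0.0,0.0,0.0],[0.0,0.013,-0.005,0.0,0.0,0.0],[0.0,0.013,-0.004,0.0,0.0,0.0],[0.0,0.013,-0.003,0.0,0.0,0.0],[0.0,0.013,-0.002,0.0,0.0,0.0],[0.0,0.014,-0.002,0.0,0.0,0.0],[0.0,0.013,0.0,0.0,0.0,0.0]]
end [0.6641 0.0101 0.3066]
```

Call:
jog_arm([
  [0,0,-0.013,0,0,0],
  [0,0.002,-0.014,0,0,0],
  [0,0.002,-0.013,0,0,0],
  [0,0.003,-0.013,0,0,0],
])

```text
t: 28.75
tcp_pos: [0.4657, 0.0227, 0.1535]
orientation: [-2.288, -2.145, 0.008]
force: [-2.0, -1.0, -7.6]
grip_width: 0.112
grasp_force: 58.3
```

Call:
jog_arm([
  [0,0.004,-0.013,0,0,0],
  [0,0.005,-0.012,0,0,0],
  [0,0.005,-0.013,0,0,0],
  [0,0.006,-0.011,0,0,0],
])

```text
t: 29.15
tcp_pos: [0.4845, 0.0214, 0.2021]
orientation: [-2.286, -2.144, 0.012]
force: [-6.6, -0.3, -3.2]
grip_width: 0.115
grasp_force: 58.4
```

Forces are small and the bar is still gripped, so I'll continue.

Call:
jog_arm([
  [0,0.007,-0.012,0,0,0],
  [0,0.008,-0.011,0,0,0],
  [0,0.009,-0.01,0,0,0],
  [0,0.009,-0.01,0,0,0],
  [0,0.01,-0.009,0,0,0],
  [0,0.01,-0.009,0,0,0],
  [0,0.011,-0.007,0,0,0],
  [0,0.011,-0.008,0,0,0],
])

```text
t: 29.95
tcp_pos: [0.5558, 0.0167, 0.2803]
orientation: [-2.283, -2.141, 0.021]
force: [-22.8, 0.7, 23.1]
grip_width: 0.11
grasp_force: 58.7
```

Call:
jog_arm([
  [0,0.012,-0.006,0,0,0],
  [0,0.012,-0.005,0,0,0],
  [0,0.013,-0.005,0,0,0],
  [0,0.013,-0.004,0,0,0],
  [0,0.013,-0.003,0,0,0],
  [0,0.012,-0.002,0,0,0],
  [0,0.009,-0.001,0,0,0],
  [0,0,0,0,0,0],
])

```text
t: 30.75
tcp_pos: [0.6485, 0.0103, 0.3085]
orientation: [2.29, 2.146, 0.002]
force: [-2.6, -1.8, 13.9]
grip_width: 0.107
grasp_force: 64.7
```

Call:
jog_arm([
  [0,0.006,0,0,0,0],
  [0,0.005,0,0,0,0],
  [0,0.004,0,0,0,0],
  [0,0,0,0,0,0],
])

```text
t: 31.15
tcp_pos: [0.6633, 0.0094, 0.3084]
orientation: [2.289, 2.146, 0.002]
force: [-1.8, -1.1, 11.6]
grip_width: 0.11
grasp_force: 65.5
```

Call:
jog_arm([
  [0,0.003,0,0,0,0],
  [0,0,0,0,0,0],
  [0,0,0,0,0,0],
])

```text
t: 31.45
tcp_pos: [0.6637, 0.0094, 0.3083]
orientation: [-2.292, -2.148, 0.004]
force: [-10.1, -1.2, 16.9]
grip_width: 0.108
grasp_force: 66.0
```

Call:
jog_arm([
  [0,0.003,0,0,0,0],
  [0,0,0,0,0,0],
  [0,0,0,0,0,0],
])

```text
t: 31.75
tcp_pos: [0.6642, 0.0094, 0.3083]
orientation: [-2.289, -2.146, 0.01]
force: [-17.8, -0.9, 21.2]
grip_width: 0.11
grasp_force: 66.5
```

Call:
jog_arm([
  [0,0,0,0,0,0],
  [0,0,0,0,0,0],
  [0,0,0,0,0,0],
], jaw=0.035)

```text
t: 32.05
tcp_pos: [0.6685, 0.0097, 0.3047]
orientation: [-2.291, -2.149, 0.001]
force: [-0.1, -0.6, 1.0]
grip_width: 0.407
grasp_force: 0.0
```

Call:
jog_arm([
  [0,-0.001,0,0,0,0],
  [0,0,-0.02,0,0,0],
  [0,0,-0.03,0,0,0],
  [0,0,-0.03,0,0,0],
  [0,-0.04,0,0,0,0],
  [0,-0.045,0,0,0,0],
  [0,-0.045,0,0,0,0],
  [0,0,0,0,0,0],
])

```text
t: 32.85
tcp_pos: [0.5314, 0.019, 0.3837]
orientation: [-2.286, -2.145, 0.009]
force: [0.1, -0.3, -0.7]
grip_width: 0.412
grasp_force: 0.0
```

```bash
python3 - <<'E'
from h import *
st();t=grab_frame('top');cv2.imwrite('pics/t10.png',t)
a=cv2.imread('pics/top0.png')
# lit panel edge / bar columns: print grey profile along rows at panel-edge ends and where model expects them
for y in (.085,-.065):
    u,v=proj('top',(.665-.064*0+.066*(y-.01),y,.203)); ve=proj('top',(.640+.066*(y-.01),y,.2))[1]
    c=int(round(u)); print(y,'shut expects',round(v,1),'start ~',round(ve,1)); print([(r,int(a[r,c].mean()),int(t[r,c].mean())) for r in range(170,190)])
E
```

```text
t 32.85 q [-0.1   0.26 -0.08  1.24  0.    1.53] p [0.5314 0.019  0.3837] rv [-2.286 -2.145  0.009] F [ 0.1 -0.3 -0.7] g 0.412 0.0
[[0.063, 0.998, -0.009], [0.998, -0.063, 0.001], [0.0, -0.009, -1.0]]
0.085 shut expects 173.7 start ~ 182.1
[(170, 228, 226), (171, 166, 160), (172, 100, 150), (173, 109, 255), (174, 111, 255), (175, 111, 255), (176, 112, 77), (177, 113, 89), (178, 111, 94), (179, 100, 95), (180, 130, 93), (181, 255, 88), (182, 253, 61), (183, 253, 49), (184, 198, 54), (185, 13, 54), (186, 53, 58), (187, 60, 57), (188, 62, 57), (189, 60, 58)]
-0.065 shut expects 176.7 start ~ 185.0
[(170, 220, 221), (171, 221, 222), (172, 222, 223), (173, 228, 226), (174, 193, 193), (175, 99, 104), (176, 108, 129), (177, 111, 105), (178, 111, 120), (179, 111, 126), (180, 112, 132), (181, 105, 135), (182, 97, 140), (183, 128, 145), (184, 255, 147), (185, 255, 151), (186, 255, 151), (187, 213, 155), (188, 10, 156), (189, 35, 157)]
```

The panel edge sits at its shut row: 174 against 173.7 expected. The arm is clear, so I'll hand in.

```bash
python3 -c "
from station import order
print(order.finish_job())"
```

```text
the job is handed in; nothing more can be done
None
```

The job is handed in at about 33 s: the near collar went all the way down to the panel and stands in the tray, the far one stopped on the shoulder and stands in the bin, and the panel measures shut; no verdict came back.

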